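Refit filter and battery of a cleaning robot and close both modules

ROBOT

A 6-joint arm with a two-finger parallel gripper is mounted at the origin on a cart in front of the work surface, level with it; the furniture and walls round the work are solid. World frame = base frame: x ahead of the robot, y to its left, z up, the work surface at z = 0. Lengths are in m, angles in degrees, forces in N, time in s.
With the tool pointing down it reaches from about 0.4 to 0.825 m from the base axis. Payload 7 kg.
Tool frame: the origin (TCP) lies on the centre line of the jaws, within the pads' length; the fingertips stand 11 mm ahead of it and the grasp point (between the pads) lies 8 mm behind it; z points along the fingers, y is the line along which they close (so a half turn about z gives the same grasp; the last joint's range is limited). The gripper opens to 88 mm and grips with 3 to 60 N. Pads are 19 mm wide; open, the fingers measure 130 mm over their backs; the gripper's body (78 mm by 193 mm) begins 47 mm behind the grasp point.
Start: joints at [-54.024, 20.546, 0.682, 0, -70.136, -16.507], TCP at [0.225, -0.636, 0.205] pointing down, gripper open.
Joint ranges: [-176.03, 176.03], [-82.01, 121.73], [-58.28, 71.71], [-173.87, 95.51], [-174.79, -0.11], [-173.66, 173.66]. Speed limits (degrees/s): [136.94, 136.94, 172.46, 180, 180, 180].

INTERFACE

Orientations are given as [roll, pitch, yaw] about the fixed x, y, z axes, in that order (R = Rz(yaw) Ry(pitch) Rx(roll)).
In Python, from plant import r, capture, camera_model, job gives the robot as it stands.
- The arm moves only by the tool drive_tool, never from a script. Its argument "increments" is a list that holds one entry, the list of rows, each a list of 5 numbers: the gripper's target within -1 to 1 (fully open at 1, half-way at 0, shut at -1), then the shift along the tool's x, y, z scaled (see below), then the turn about the tool's z scaled (see below). In form: [[[gripper, tx, ty, tz, roll], ...]]. A call has 1 to 5 rows; each row is the pose to reach, as a shift and turn from the pose commanded when the call began, along the tool's axes at that moment, turning the shorter way round; what a row does not reach only later rows make up. The controller multiplies each number of a shift by 120 mm and each number of a turn by 360 degrees. A row lasts 1/8 s, in which the tool goes at most 62.5 mm and 10.7 degrees, less where a joint would pass 70% of its speed; a pose out of reach is approached as far as the arm can. A call with a number of a shift or a turn outside -1 to 1 is refused whole. A call with a gripper value outside its range is refused whole. The fingers move at their own pace and stop on an object; "squeeze" is the grip in N (left out, the last holds). Time passes only in rows, so rows that repeat a pose let the fingers close. It gives the time, the measured TCP pose, the force, the opening and the grip force at its end, in the units of the state.
- r.get_state(): the state, without advancing time (a new reading comes with each control period).
- capture(name): name is "side" or "top"; returns the picture (400x640x3 uint8, red, green, blue); there is no depth.
- camera_model(name): a dict with "camera_matrix" (3x3 intrinsics, pixels), "rvec" (rotation vector, rad) and "tvec" (3), from world to camera coordinates, as OpenCV has them. Camera axes: x right, y down, z forward; pixel columns grow to the right and rows downward; lengths in m; the calibration is good to about 2 mm. A picture is of the moment at which its call begins. camera_model takes no time and is no camera call.
- job.close_job(): hands the job in; it is judged then, once.
The state is a dict: "time_s": time; "joints": joint angles; "qd": joint speeds; "joint_torque": joint torques, N m; "tcp_pos": TCP position; "eef_rot": TCP orientation; "contact_force": force on the tool from outside, world axes, zero at the start; "moment": the same for the moment, N m; "gripper_width": finger opening in m; "gripper_force": force on a finger pad.
Only numpy, scipy, OpenCV 4.12 (cv2) and the standard library are available. Lean on these libraries where they do the work, as an engineer would, in place of code of your own. Each camera call takes 0.05 s, during which the arm holds its last target. There are 200 camera calls.

TASK

The cleaning robot has been serviced: put its pleated filter into the bay of the dust bin and close it with the slotted grille, and put its blue battery pack into the battery box, with its lead at the end that has the open corner, and close that with the plain long cover. Everything should sit fully home and level in its recess. Leave the row of taped cells, the black tape and the flux jar where they are.

Things in the scene. Friction and masses are not known exactly. Their poses are not given: they have to be found in the camera images.
- dust_bin: Dust bin, grey block 92 x 134 x 48 mm high, fixed; the shorter, taller module. Origin: centre of underside, long side along y, z up. Bay centred on it: floor at height 22 mm; filter opening 56 (x) x 98 (y) mm up to a ledge at 40 mm; above it grille opening 78 x 120 mm to the top at 48 mm; 3 mm lead-in chamfers. Both long walls are open over the middle 52 mm, down to the bay floor, for fingers.
- battery_box: Battery box, grey housing 81 x 180 x 36 mm high, fixed; the longer, lower module. Origin: centre of underside, long side along y, z up. Bay centred on it: floor at 6 mm; battery opening 45 (x) x 144 (y) mm up to a ledge at 28 mm; above it cover opening 67 x 166 mm to the top; chamfers and side openings as on the dust bin. At the -y end the corner on the +x side is left open, for the lead.
- filter_cassette: Pleated filter in a white frame, 48 (x) x 90 (y) x 18 mm high, loose, lying flat. Origin: centre of underside. Grasp across the 48 mm. Home: on the floor of the dust bin's bay, either way round; its top is then level with the ledge.
- filter_grille: Black slotted plate 70 (x) x 112 (y) x 4 mm with a raised finger tab in the middle, 12 (x) x 40 (y) mm, its top 23.5 mm above the plate's underside; loose, lying flat. Origin: centre of the plate's underside. Grasp the tab across its 12 mm. Home: on the ledge of the dust bin over the filter, either way round.
- battery_pack: Battery pack in light blue sleeve with a thin lead, loose, lying flat. Solid part 37 (x) x 136 (y) x 18 mm high. The middle of its underside lies at x = -6.5 mm, y = +7 mm from the origin, which is on the underside too. The lead comes out at the -y end. Grasp the solid part across its 37 mm. Home: middled in the battery box's bay, on its floor, pack's -y end at the box's -y end (open corner).
- battery_cover: Plain black cover plate 59 (x) x 158 (y) x 4 mm, no slots, longer than the grille, with the same finger tab in the middle, 12 (x) x 40 (y) mm, its top 23.5 mm above the plate's underside; loose, lying flat. Origin: centre of the plate's underside. Grasp the tab across its 12 mm. Home: on the ledge of the battery box over the battery, either way round.
- cell_row: Bystander: six grey cells taped side by side, 113 x 70 x 18 mm, loose; origin: centre of its underside. Stays where it is.
- tape_black: Bystander: roll of black tape, 58 mm across, 19 mm high, loose; origin: centre of its underside. Stays where it is.
- flux_jar: Bystander: small round flux jar with yellow lid, 45 mm across, 30 mm high, loose; origin: centre of its underside. Stays where it is.
Mind the look-alikes: they are no part of the job. What is shaped like the battery_pack but yellow is not meant.

How it is judged:
By the outcome, as a careful person would: the job done as asked, in the order asked, and still so for the second after the job is handed in, with the robot touching nothing.
It also fails if it takes over 93 s, if anything falls off the work surface, if the arm or the gripper's body presses on something with over 40 N, if the wrist force passes 120 N, or if a joint passes its speed limit or range.

## Working session

There is one attempt and no reset: what is moved stays moved. The work goes in short steps, Python scripts to look and compute and a tool call to move; the robot and the scene stay as the last step left them, time stands still between calls to the robot, and variables do not carry over. Pictures are saved under pics/ and viewed, at most 14 in all, crops included, and the job is handed in when it is done.

Besides the shell and the picture viewer there is one more tool, called by a JSON object that holds its "api" and its "payload". drive_tool: Moves the arm, as the interface text tells. Its arguments: {"type":"object","properties":{"increments":{"type":"array"},"squeeze":{"type":"number"}},"required":["increments"]}

```bash
mkdir -p pics; ls
python3 - <<'E'
from plant import r,capture,camera_model
import cv2
for n in("top","side"):
    cv2.imwrite(f"pics/{n}0.png",cv2.cvtColor(capture(n),cv2.COLOR_RGB2BGR))
    m=camera_model(n);print(n,m)
s=r.get_state();print(s)
E
```

```text
pics
top {'camera_matrix': array([[414.17642259,   0.        , 324.9434513 ],
       [  0.        , 414.17642259, 202.03544896],
       [  0.        ,   0.        ,   1.        ]]), 'rvec': array([ 2.11221243, -2.1441481 ,  0.19236506]), 'tvec': array([-0.12565331,  0.58746049,  1.41972934])}
side {'camera_matrix': array([[383.26756789,   0.        , 324.94871313],
       [  0.        , 383.26756789, 198.26195266],
       [  0.        ,   0.        ,   1.        ]]), 'rvec': array([ 0.3212319 , -2.70661417,  1.33094267]), 'tvec': array([0.55177662, 0.19946879, 1.13805895])}
{'time_s': 0.1, 'joints': array([-5.40251650e+01,  2.05872640e+01,  6.41124722e-01, -1.73069949e-02,
       -7.01342391e+01, -1.65073952e+01]), 'qd': array([ 0.00710782, -0.06714505,  0.03821975,  0.20783144,  0.0583947 ,
       -0.01168187]), 'joint_torque': array([-2.34384905e-03, -5.84161627e+01,  2.93747878e+01,  7.01560646e+00,
        1.01032850e-02, -6.46753597e-05]), 'tcp_pos': array([ 0.22479467, -0.63600294,  0.20393446]), 'eef_rot': array([ 1.79918311e+02, -7.24059437e-03, -1.60538448e+02]), 'contact_force': array([-0.36611748,  0.06565188, -0.53299879]), 'moment': array([ 0.03151527,  0.05772082, -0.03082294]), 'gripper_force': 0.0, 'gripper_width': 0.08740686928366763}
```

View pics/top0.png

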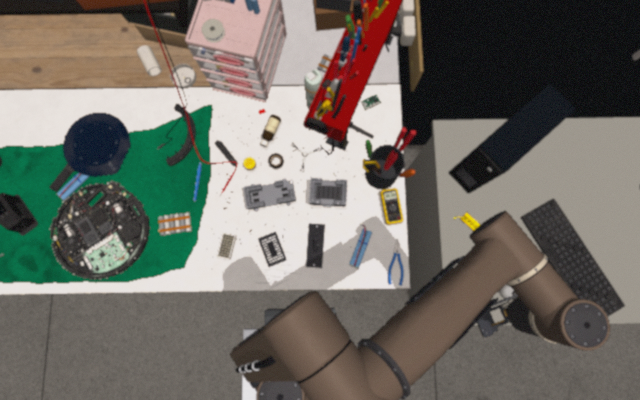

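View pics/side0.png

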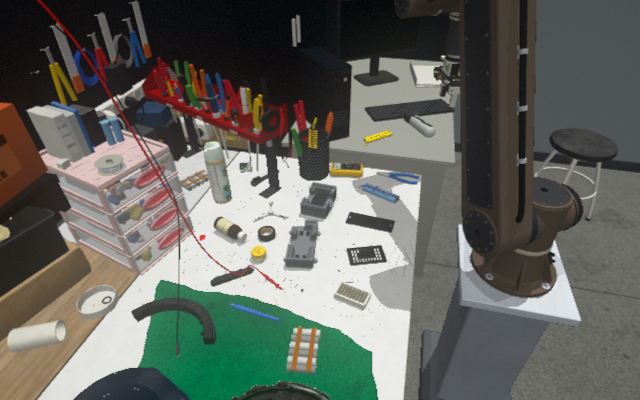

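Candidates for the battery: light blue (361,247) top; yellow look-alike (468,220); blue thing on the mat (72,186); blue pen (198,182). The pack by description is (361,247). Covers: plain long (316,245), slotted (272,248). Filter: (228,246). Bin (327,192), box (269,194). Checking these in one close crop.

```bash
cat > h.py <<'E'
import numpy as np,cv2
from plant import r,capture,camera_model
def ray(n,uv):
    m=camera_model(n);R=cv2.Rodrigues(m['rvec'])[0];t=m['tvec'].ravel()
    d=R.T@np.linalg.inv(m['camera_matrix'])@np.array([uv[0],uv[1],1.]);return -R.T@t,d
def onz(n,uv,z):
    c,d=ray(n,uv);return (c+d*(z-c[2])/d[2])
def proj(n,p):
    m=camera_model(n);return cv2.projectPoints(np.array(p,float).reshape(-1,1,3),m['rvec'],m['tvec'],m['camera_matrix'],None)[0].reshape(-1,2)
def tri(a,b):
    (c1,d1),(c2,d2)=ray('top',a),ray('side',b);d1/=np.linalg.norm(d1);d2/=np.linalg.norm(d2)
    s=np.linalg.lstsq(np.c_[d1,-d2],c2-c1,rcond=None)[0];return (c1+s[0]*d1+c2+s[1]*d2)/2
def save(n,f,box=None,k=1):
    im=cv2.cvtColor(capture(n),cv2.COLOR_RGB2BGR)
    if box: x0,y0,x1,y1=box;im=im[y0:y1,x0:x1]
    cv2.imwrite(f,cv2.resize(im,None,fx=k,fy=k,interpolation=cv2.INTER_CUBIC))
E
python3 - <<'E'
import cv2,numpy as np
from h import *
im=cv2.imread("pics/top0.png")[165:285,215:385];cv2.imwrite("pics/c1.png",cv2.resize(im,None,fx=4.6,fy=4.6,interpolation=cv2.INTER_CUBIC))
for k,uv,z in(('filter',(228,246),.018),('grille',(272,248),.004),('cover',(316,245),.004),('bat',(361,247),.018),('bin',(327,192),.048),('box',(269,194),.036),('yel',(468,220),.018)):print(k,onz('top',uv,z).round(3))
E
```

```text
filter [0.437 0.214 0.018]
grille [0.429 0.059 0.004]
cover [ 0.437 -0.1    0.004]
bat [ 0.427 -0.261  0.018]
bin [ 0.623 -0.142  0.048]
box [0.621 0.067 0.036]
yel [ 0.518 -0.65   0.018]
```

View pics/c1.png

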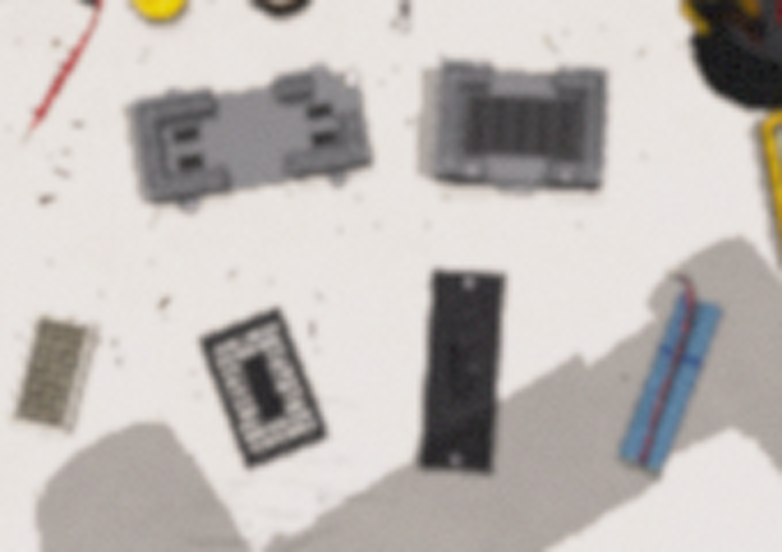

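Crop (4.6x, offset 215,165): filter (57,373), grille with slots (264,388), plain cover (462,370), blue pack (670,380) with lead exiting at its far end (680,280); box (250,135) with its open corner at the upper right (350,80); bin (515,125). The selection holds up. Now measuring.

Run:
```python
import cv2,numpy as np
from h import *
im=cv2.imread("pics/top0.png");K=4
def rect(mask,z,name):
    cs,_=cv2.findContours(mask,cv2.RETR_EXTERNAL,cv2.CHAIN_APPROX_NONE);c=max(cs,key=cv2.contourArea)
    P=np.array([onz('top',p,z)[:2] for p in ((c[:,0]+.5)/K-.5+off)])*1000
    (cx,cy),(w,h),a=cv2.minAreaRect(P.astype(np.float32))
    if w>h: w,h,a=h,w,a-90   # long side along y-axis rotated by a
    a=(a+90)%180-90
    print(name,'c',round(cx,1),round(cy,1),'size',round(w,1),round(h,1),'yaw',round(a,1))
def crop(b):
    global off;off=np.array(b[:2]);return cv2.resize(im[b[1]:b[3],b[0]:b[2]],None,fx=K,fy=K,interpolation=cv2.INTER_CUBIC).astype(int)
c=crop((210,225,245,270)); m=((c.max(2)<190)&(c[...,2]-c[...,0]>8));rect(m.astype(np.uint8),.018,'filter')
for n,b,z in(('grille',(250,225,295,275),.004),('cover',(297,215,338,275),.004)):
    c=crop(b);rect((c.max(2)<110).astype(np.uint8),z,n)
c=crop((340,215,385,275));rect((c[...,0]-c[...,2]>35).astype(np.uint8),.018,'bat')
for n,b,z in(('bin',(300,170,355,215),.048),('box',(236,172,304,218),.036)):
    c=crop(b)
    for t in (130,175): rect((c.max(2)<t).astype(np.uint8),z,n+str(t))
b=(236,172,356,218);c=crop(b);cv2.imwrite('pics/c2.png',cv2.resize(im[b[1]:b[3],b[0]:b[2]],None,fx=6.6,fy=6.6,interpolation=cv2.INTER_CUBIC))
print(ray('top',(0,0))[0],ray('side',(0,0))[0])
```

```text
filter c 439.1 219.2 size 50.0 82.9 yaw 76.1
grille c 426.1 59.3 size 64.8 106.5 yaw -68.7
cover c 436.4 -97.0 size 56.6 154.2 yaw 85.1
bat c 421.8 -267.4 size 15.4 132.6 yaw 69.0
bin130 c 622.1 -144.9 size 94.2 126.2 yaw -4.0
bin175 c 621.8 -140.2 size 101.5 142.5 yaw -4.2
box130 c 611.2 118.4 size 67.0 86.5 yaw -80.5Traceback (most recent call last):
  File "<stdin>", line 19, in <module>
  File "<stdin>", line 6, in rect
  File "h.py", line 7, in onz
    c,d=ray(n,uv);return (c+d*(z-c[2])/d[2])
        ~~~^^^^^^
  File "h.py", line 4, in ray
    m=camera_model(n);R=cv2.Rodrigues(m['rvec'])[0];t=m['tvec'].ravel()
ValueError: time passes only in moves, steps and waits
```

```bash
python3 - <<'E'
import re
s=open('h.py').read()
s=s.replace("def ray(","CM={n:camera_model(n) for n in('top','side')}\ndef ray(").replace("m=camera_model(n)","m=CM[n]")
open('h.py','w').write(s)
E
python3 - <<'E'
import cv2,numpy as np
from h import *
im=cv2.imread("pics/top0.png");K=4
b=(340,215,385,275);c=cv2.resize(im[b[1]:b[3],b[0]:b[2]],None,fx=K,fy=K,interpolation=cv2.INTER_CUBIC).astype(int)
ys,xs=np.nonzero(c[...,0]-c[...,2]>25)
m=np.zeros(c.shape[:2],np.uint8);m[ys,xs]=1;m=cv2.morphologyEx(m,cv2.MORPH_OPEN,np.ones((5,5)));ys,xs=np.nonzero(m)
P=np.array([onz('top',((x+.5)/K-.5+b[0],(y+.5)/K-.5+b[1]),.018)[:2]*1000 for x,y in zip(xs,ys)],np.float32)
print(cv2.minAreaRect(P))
b=(236,172,356,218);cv2.imwrite('pics/c2.png',cv2.resize(im[b[1]:b[3],b[0]:b[2]],None,fx=6.6,fy=6.6,interpolation=cv2.INTER_CUBIC))
si=cv2.imread("pics/side0.png")[170:320,270:430];cv2.imwrite('pics/c3.png',cv2.resize(si,None,fx=4,fy=4,interpolation=cv2.INTER_CUBIC))
print(ray('top',(0,0))[0],ray('side',(0,0))[0])
E
```

```text
((425.40106201171875, -258.61566162109375), (34.818328857421875, 134.80982971191406), 67.43553161621094)
[ 0.32327117 -0.13069084  1.50164764] [0.34900881 0.88729795 0.8545868 ]
```

View pics/c2.png

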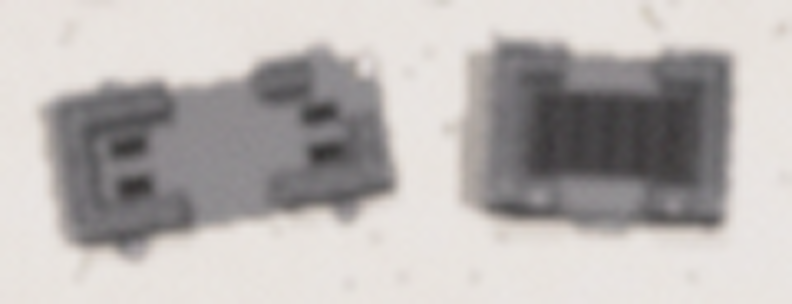

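View pics/c3.png

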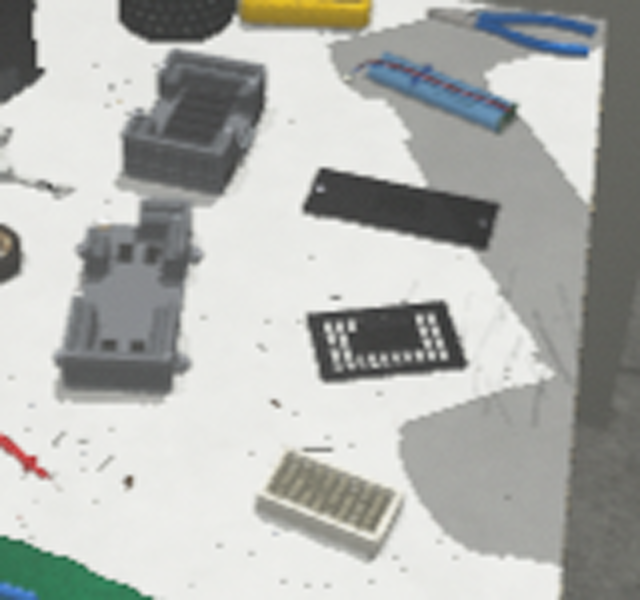

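c2: bin top outline corners about (497,43),(733,55),(727,207),(487,203); box (45,105),(72,243),(395,190), with the open corner at upper right (365,65). c3: bin top corners (165,52),(265,65),(225,165..),(125,140); box open corner at its far end; filter top (330,495). Computing centres from both views.

Run:
```python
import cv2,numpy as np
from h import *
im=cv2.imread("pics/top0.png");K=4
g=cv2.resize(im,None,fx=K,fy=K,interpolation=cv2.INTER_CUBIC).astype(int)
si=cv2.resize(cv2.imread("pics/side0.png"),None,fx=K,fy=K,interpolation=cv2.INTER_CUBIC).astype(int)
T=lambda p:(np.array(p)/6.6+[236,172]);S=lambda p:(np.array(p)/4+[270,170])
def show(n,v,f,z,pts):
    P=np.array([onz(v,f(p),z)[:2]*1000 for p in pts]);print(n,v,P.round(0).tolist(),'mean',P.mean(0).round(1))
show('bin','top',T,.048,[(497,43),(733,55),(727,207),(487,203)])
show('binslots','top',T,.048,[(566,55),(655,58),(655,207),(561,203)])
show('bin','side',S,.048,[(168,50),(266,66),(228,160),(124,140)])
show('box','top',T,.036,[(45,105),(395,188)])
show('boxlong','top',T,.036,[(70,238),(395,188)])
show('boxside corners','side',S,.036,[(60,355),(172,362),(190,215),(92,225)])
# dark floor pads of box: z=6
show('boxpads','top',T,.006,[(127,147),(135,187),(319,112),(327,152)])
show('boxpads','side',S,.006,[(100,253),(127,253),(82,346),(110,346)])
# slot walls in box opening
show('boxslot','top',T,.036,[(170,100),(252,88),(190,218),(272,200)])
# side view masks
def rect(n,m,b,z):
    ys,xs=np.nonzero(m);P=np.array([onz('side',((x+.5)/K-.5+b[0],(y+.5)/K-.5+b[1]),z)[:2]*1000 for x,y in zip(xs,ys)],np.float32);print(n,cv2.minAreaRect(P))
def sub(b):return si[b[1]*K:b[3]*K,b[0]*K:b[2]*K]
for n,b in(('grille',(343,242,390,267)),('cover',(343,210,397,234))):
    rect(n+' side',cv2.morphologyEx((sub(b).max(2)<95).astype(np.uint8),cv2.MORPH_OPEN,np.ones((5,5))),b,.004)
b=(358,180,402,205);c=sub(b);rect('bat side',cv2.morphologyEx((c[...,0]-c[...,2]>25).astype(np.uint8),cv2.MORPH_OPEN,np.ones((5,5))),b,.018)
show('filter side','side',S,.018,[(290,450),(403,483),(375,545),(258,500)])
c=g[225*K:270*K,205*K:245*K]
```

```text
bin top [[673.0, -87.0], [665.0, -215.0], [580.0, -210.0], [585.0, -80.0]] mean [ 625.7 -148.1]
binslots top [[666.0, -124.0], [664.0, -173.0], [581.0, -171.0], [584.0, -120.0]] mean [ 623.6 -147.1]
bin side [[667.0, -210.0], [575.0, -207.0], [577.0, -69.0], [669.0, -75.0]] mean [ 622.2 -140.2]
box top [[645.0, 162.0], [596.0, -30.0]] mean [620.4  66. ]
boxlong top [[571.0, 147.0], [596.0, -30.0]] mean [583.3  58.4]
boxside corners side [[648.0, 162.0], [567.0, 150.0], [594.0, -8.0], [668.0, 21.0]] mean [619.2  81.2]
boxpads top [[627.0, 122.0], [604.0, 117.0], [645.0, 15.0], [622.0, 10.0]] mean [624.6  65.8]
boxpads side [[663.0, 21.0], [641.0, 16.0], [645.0, 123.0], [625.0, 118.0]] mean [643.6  69.2]
boxslot top [[647.0, 93.0], [653.0, 48.0], [581.0, 82.0], [590.0, 37.0]] mean [617.6  65.2]
grille side ((424.5607604980469, 59.88434982299805), (108.84503936767578, 68.48448944091797), 20.987226486206055)
cover side ((435.0611267089844, -96.08247375488281), (60.19332504272461, 155.55043029785156), 85.14989471435547)
bat side ((424.61614990234375, -281.2035217285156), (146.74290466308594, 134.74598693847656), 84.5361328125)
filter side side [[470.0, 195.0], [390.0, 205.0], [400.0, 259.0], [483.0, 242.0]] mean [435.7 225. ]
```

```bash
cat > plan.py <<'E'
import numpy as np
def plan(start,wps,dmax=.14,amax=48,dec=3):
    """start/wps: x,y,z,yaw in m/deg. Prints one tool-frame call (tx,ty,tz,roll) per line, tracking rounding."""
    p=np.array(start[:3],float);yaw=start[3]
    for w in wps:
        d=np.array(w[:3])-p;a=(w[3]-yaw+180)%360-180
        n=int(max(1,np.ceil(np.linalg.norm(d)/dmax-1e-6),np.ceil(abs(a)/amax-1e-6)))
        p0,y0=p.copy(),yaw
        for k in range(1,n+1):
            d=p0+(np.array(w[:3])-p0)*k/n-p
            da=y0+a*k/n-yaw
            t=np.radians(yaw);A=np.array([[np.cos(t),np.sin(t),0],[np.sin(t),-np.cos(t),0],[0,0,-1]])
            s=np.round(A.T@d/.12,dec);ro=round(-da/360,dec)
            assert abs(s).max()<=1
            p=p+A@(s*.12);yaw-=ro*360
            print(s.tolist(),ro,' ->',p.round(4).tolist(),round(yaw,1))
E
python3 -c "
from plan import *
plan((.225,-.636,.205,-160.53),[(.42,-.35,.2,-110),(.437,.22,.15,-13),(.4375,.22,.06,-13),(.4375,.22,.013,-13)])"
```

```text
[-0.775, 0.568, 0.014] -0.047  -> [0.29, -0.5407, 0.2033] -143.6
[-0.908, 0.318, 0.014] -0.047  -> [0.355, -0.4454, 0.2016] -126.7
[-0.961, 0.041, 0.014] -0.046  -> [0.42, -0.35, 0.2] -110.1
[-0.902, 0.3, 0.083] -0.054  -> [0.4234, -0.2359, 0.19] -90.7
[-0.95, -0.017, 0.084] -0.054  -> [0.4269, -0.122, 0.1799] -71.3
[-0.891, -0.332, 0.083] -0.054  -> [0.4302, -0.0079, 0.17] -51.8
[-0.729, -0.609, 0.083] -0.054  -> [0.4336, 0.106, 0.16] -32.4
[-0.484, -0.818, 0.083] -0.054  -> [0.4371, 0.22, 0.15] -12.9
[0.004, -0.001, 0.75] 0.0  -> [0.4376, 0.22, 0.06] -12.9
[-0.0, 0.0, 0.392] 0.0  -> [0.4376, 0.22, 0.013] -12.9
```

{"api": "drive_tool", "payload": {"increments": [[[1,-0.775,0.568,0.014,-0.047],[1,-0.775,0.568,0.014,-0.047],[1,-0.775,0.568,0.014,-0.047],[1,-0.775,0.568,0.014,-0.047]]], "squeeze": 20}}

```text
time_s: 0.6
tcp_pos: [0.2901, -0.541, 0.2031]
eef_rot: [180.0, -0.0, -143.6]
contact_force: [-0.2, 0.9, 0.0]
gripper_width: 0.0873
gripper_force: 0.0
```

Signs and tracking are right; continuing.

{"api": "drive_tool", "payload": {"increments": [[[1,-0.908,0.318,0.014,-0.047],[1,-0.908,0.318,0.014,-0.047],[1,-0.908,0.318,0.014,-0.047],[1,-0.908,0.318,0.014,-0.047]]]}}

```text
time_s: 1.1
tcp_pos: [0.3547, -0.4464, 0.2013]
eef_rot: [180.0, -0.0, -126.8]
contact_force: [-0.9, -0.3, 0.0]
gripper_width: 0.0878
gripper_force: 0.0
```

{"api": "drive_tool", "payload": {"increments": [[[1,-0.961,0.041,0.014,-0.046],[1,-0.961,0.041,0.014,-0.046],[1,-0.961,0.041,0.014,-0.046],[1,-0.961,0.041,0.014,-0.046]]]}}

```text
time_s: 1.6
tcp_pos: [0.4195, -0.3513, 0.1995]
eef_rot: [180.0, -0.0, -110.2]
contact_force: [0.1, -0.5, -0.5]
gripper_width: 0.0875
gripper_force: 0.0
```

{"api": "drive_tool", "payload": {"increments": [[[1,-0.902,0.3,0.083,-0.054],[1,-0.902,0.3,0.083,-0.054],[1,-0.902,0.3,0.083,-0.054],[1,-0.902,0.3,0.083,-0.054]]]}}

```text
time_s: 2.1
tcp_pos: [0.4233, -0.2374, 0.19]
eef_rot: [-180.0, -0.0, -90.8]
contact_force: [-0.2, -0.3, -0.4]
gripper_width: 0.0873
gripper_force: 0.0
```

{"api": "drive_tool", "payload": {"increments": [[[1,-0.95,-0.017,0.084,-0.054],[1,-0.95,-0.017,0.084,-0.054],[1,-0.95,-0.017,0.084,-0.054],[1,-0.95,-0.017,0.084,-0.054]]]}}

```text
time_s: 2.6
tcp_pos: [0.4271, -0.1234, 0.1798]
eef_rot: [180.0, -0.0, -71.4]
contact_force: [0.4, 0.2, 0.5]
gripper_width: 0.0875
gripper_force: 0.0
```

{"api": "drive_tool", "payload": {"increments": [[[1,-0.891,-0.332,0.083,-0.054],[1,-0.891,-0.332,0.083,-0.054],[1,-0.891,-0.332,0.083,-0.054],[1,-0.891,-0.332,0.083,-0.054]]]}}

```text
time_s: 3.1
tcp_pos: [0.4304, -0.0095, 0.1697]
eef_rot: [180.0, -0.0, -52.0]
contact_force: [0.1, -0.1, 0.6]
gripper_width: 0.0878
gripper_force: 0.0
```

{"api": "drive_tool", "payload": {"increments": [[[1,-0.729,-0.609,0.083,-0.054],[1,-0.729,-0.609,0.083,-0.054],[1,-0.729,-0.609,0.083,-0.054],[1,-0.729,-0.609,0.083,-0.054]]]}}

```text
time_s: 3.6
tcp_pos: [0.4337, 0.1043, 0.1596]
eef_rot: [180.0, 0.0, -32.6]
contact_force: [0.1, -0.5, -0.7]
gripper_width: 0.0876
gripper_force: 0.0
```

{"api": "drive_tool", "payload": {"increments": [[[1,-0.484,-0.818,0.083,-0.054],[1,-0.484,-0.818,0.083,-0.054],[1,-0.484,-0.818,0.083,-0.054],[1,-0.484,-0.818,0.083,-0.054]]]}}

```text
time_s: 4.1
tcp_pos: [0.4372, 0.2181, 0.1496]
eef_rot: [180.0, 0.0, -13.1]
contact_force: [-0.2, 0.5, -0.4]
gripper_width: 0.0876
gripper_force: 0.0
```

{"api": "drive_tool", "payload": {"increments": [[[1,0,0,0.75,0],[1,0,0,0.75,0],[1,0,0,0.75,0]]]}}

```text
time_s: 4.47
tcp_pos: [0.4362, 0.2168, 0.0584]
eef_rot: [179.8, 0.1, -13.1]
contact_force: [-0.3, 0.5, 1.2]
gripper_width: 0.088
gripper_force: 0.0
```

Run:
```python
from h import *
s=capture('side');b=(300,220,420,310)
im=cv2.cvtColor(s,cv2.COLOR_RGB2BGR)[b[1]:b[3],b[0]:b[2]];cv2.imwrite('pics/f1.png',cv2.resize(im,None,fx=6,fy=6,interpolation=cv2.INTER_CUBIC))
print((proj('side',[(.4375,.22,.0),(.437,.22,.018)])-b[:2])*6)
print(r.get_state()['tcp_pos'])
```

```text
[[313.10837033 456.5130034 ]
 [315.76865344 431.40083818]]
[0.4372391  0.21799541 0.06000382]
```

View pics/f1.png

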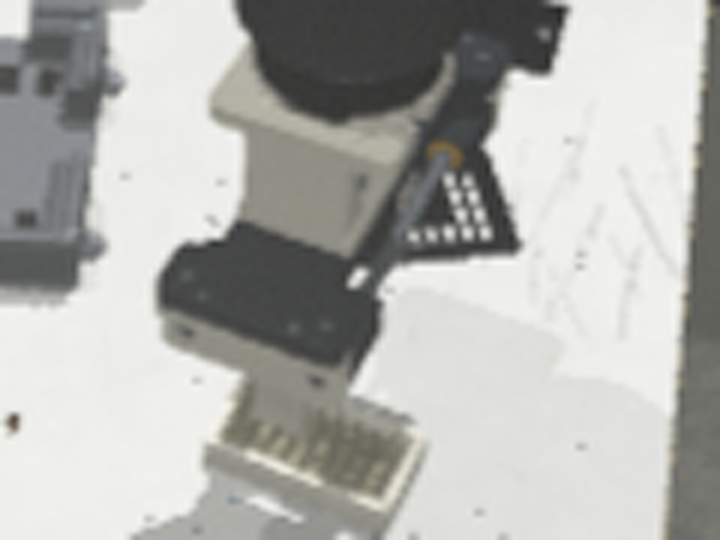

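The filter's top spans about (205,450)–(428,435) in the crop, under the jaws. Descending and gripping.

{"api": "drive_tool", "payload": {"increments": [[[1,0,-0.03,0.39,0],[1,0,-0.03,0.39,0],[1,0,-0.03,0.39,0]]]}}

```text
time_s: 4.9
tcp_pos: [0.4388, 0.2235, 0.0149]
eef_rot: [-179.9, -0.1, -12.9]
contact_force: [0.1, -0.2, -0.3]
gripper_width: 0.088
gripper_force: 0.0
```

{"api": "drive_tool", "payload": {"increments": [[[-1,0,0,0,0],[-1,0,0,0,0],[-1,0,0,0,0],[-1,0,0,0,0],[-1,0,0,0,0]]], "squeeze": 20}}

```text
time_s: 5.52
tcp_pos: [0.4378, 0.2231, 0.013]
eef_rot: [180.0, 0.0, -12.9]
contact_force: [-0.1, -0.4, 0.2]
gripper_width: 0.0431
gripper_force: 0.0
```

{"api": "drive_tool", "payload": {"increments": [[[-1,0,0,-1,0],[-1,0,0,-1,0],[-1,0,0,-1,0],[-1,0,0,-1,0]]]}}

```text
time_s: 6.02
tcp_pos: [0.4375, 0.223, 0.1329]
eef_rot: [-180.0, 0.0, -12.9]
contact_force: [-0.2, -0.1, -0.4]
gripper_width: 0.0039
gripper_force: 0.0
```

Run:
```python
from h import *
from plan import plan
s=r.get_state();p=s['tcp_pos'];y=s['eef_rot'][2];print(p,y,s['gripper_width'],s['gripper_force'])
save('top','pics/f2t.png',(190,205,260,265),8)
plan((*p,y),[(.6225,-.145,.135,-93),(.6225,-.145,.07,-93),(.6225,-.145,.037,-93)])
```

```text
[0.43750737 0.22297686 0.13293282] -12.945760807223008 0.0038814384915974594 0.0
[0.73, 0.881, -0.006] 0.074  -> [0.4992, 0.1003, 0.1337] -39.6Traceback (most recent call last):
  File "<stdin>", line 5, in <module>
  File "plan.py", line 14, in plan
    assert abs(s).max()<=1
           ^^^^^^^^^^^^^^^
AssertionError
```

View pics/f2t.png

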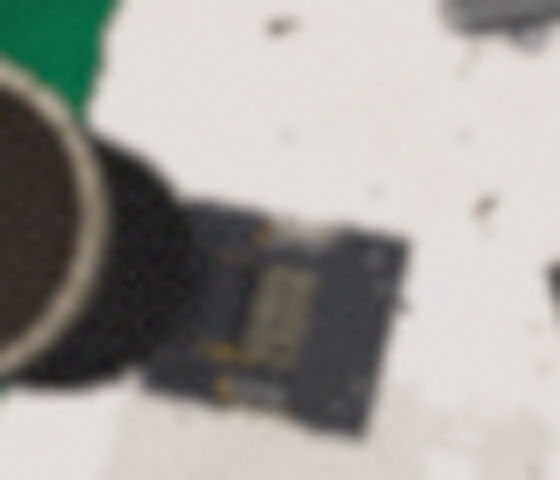

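Run:
```python
from h import *
b=(290,200,430,320)
save('side','pics/f3.png',b,5.5)
print(((proj('side',[(.4375,.223,.133),(.4375,.223,.122),(.4375,.223,.018),(.4477,.2668,.05),(.4273,.1737,.05)])-b[:2])*5.5).round())
print(((proj('top',[(.4375,.223,.133),(.4375,.223,.018)])-[190,205])*8).round())
```

```text
[[352. 349.]
 [351. 366.]
 [342. 510.]
 [307. 535.]
 [383. 396.]]
[[218. 308.]
 [284. 328.]]
```

View pics/f3.png

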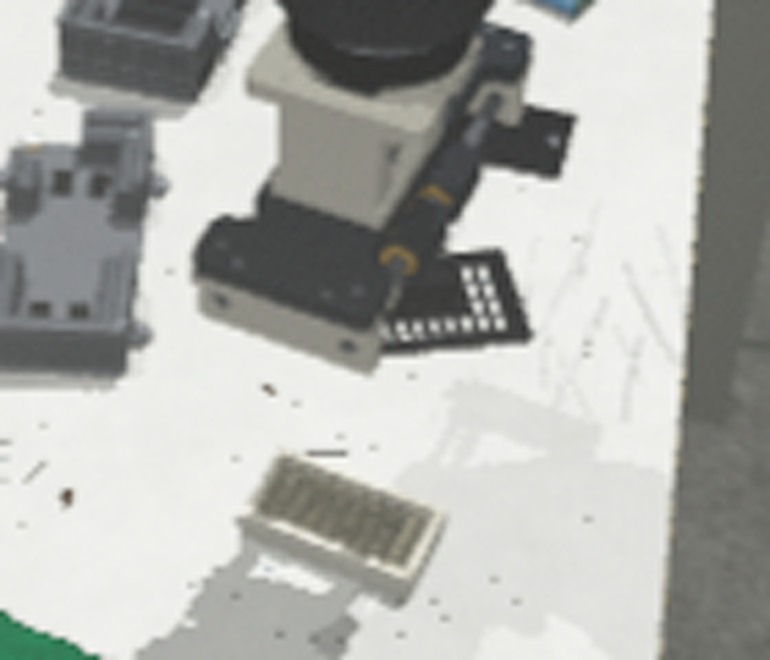

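{"api": "drive_tool", "payload": {"increments": [[[1,0,0,0,0],[1,0,0,0,0],[1,0,0,0,0],[1,0,0,0,0],[1,0,0,0,0]]]}}

```text
time_s: 6.75
tcp_pos: [0.4378, 0.2231, 0.133]
eef_rot: [-180.0, 0.0, -12.9]
contact_force: [-0.5, 0.3, 0.3]
gripper_width: 0.0452
gripper_force: 0.0
```

{"api": "drive_tool", "payload": {"increments": [[[1,0,0,0.6,0],[1,0,0,0.6,0],[1,0,0,1,0],[1,0,0,1,0],[1,0,0,1,0]]]}}

```text
time_s: 7.38
tcp_pos: [0.4388, 0.2239, 0.0148]
eef_rot: [-180.0, -0.1, -12.9]
contact_force: [0.4, 0.6, 0.2]
gripper_width: 0.0871
gripper_force: 0.0
```

Run:
```python
from h import *
b=(300,240,420,320);save('side','pics/f4.png',b,6.6)
s=r.get_state();print(s['tcp_pos'],s['contact_force'],s['gripper_width'])
print(((proj('side',[(.4375,.223,.013),(.4375,.223,.002),(.4482,.2668,.002),(.4273,.1737,.002)])-b[:2])*6.6).round())
```

```text
[0.43898668 0.2242058  0.01508301] [ 0.32217198 -0.23221284  0.73732568] 0.08740137388750574
[[344. 356.]
 [343. 373.]
 [297. 454.]
 [388. 286.]]
```

View pics/f4.png

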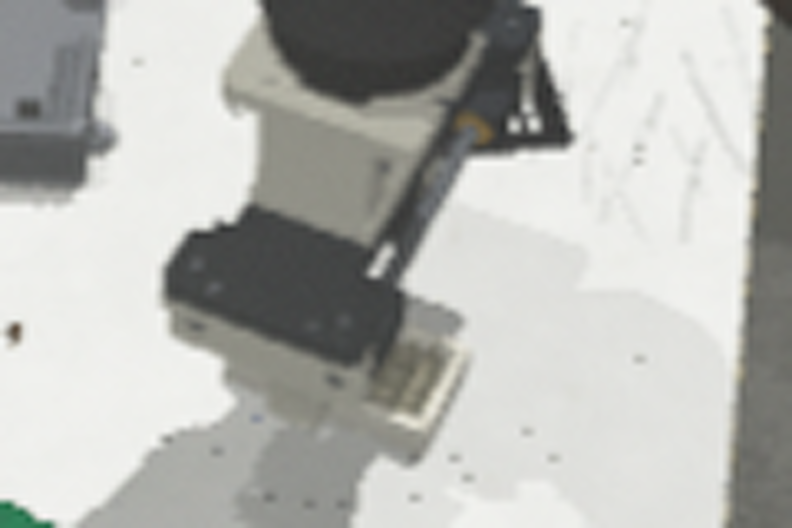

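{"api": "drive_tool", "payload": {"increments": [[[-0.05,0,0,0,0],[-0.05,0,0,0,0],[-0.05,0,0,0,0],[-0.05,0,0,0,0],[-0.05,0,0,0,0]]]}}

```text
time_s: 8.05
tcp_pos: [0.4378, 0.2231, 0.013]
eef_rot: [180.0, 0.0, -12.9]
contact_force: [0.1, 0.2, -0.7]
gripper_width: 0.0444
gripper_force: 0.0
```

{"api": "drive_tool", "payload": {"increments": [[[-0.3,0,0,0,0],[-0.3,0,0,0,0],[-0.3,0,0,0,0],[-0.3,0,0,0,0]]]}}

```text
time_s: 8.55
tcp_pos: [0.4378, 0.2231, 0.013]
eef_rot: [180.0, 0.0, -12.9]
contact_force: [-0.1, 0.3, -0.6]
gripper_width: 0.0306
gripper_force: 0.0
```

Run:
```python
from h import *
s=r.get_state();print(s['tcp_pos'],s['contact_force'],s['moment'],s['gripper_width'],s['gripper_force'])
save('top','pics/f5.png',(195,205,265,265),9)
```

```text
[0.43780353 0.22309673 0.01296765] [-0.14812247  0.29092159 -0.56365676] [-0.07128377  0.21782968 -0.02470239] 0.030613616750724673 0.0
```

View pics/f5.png

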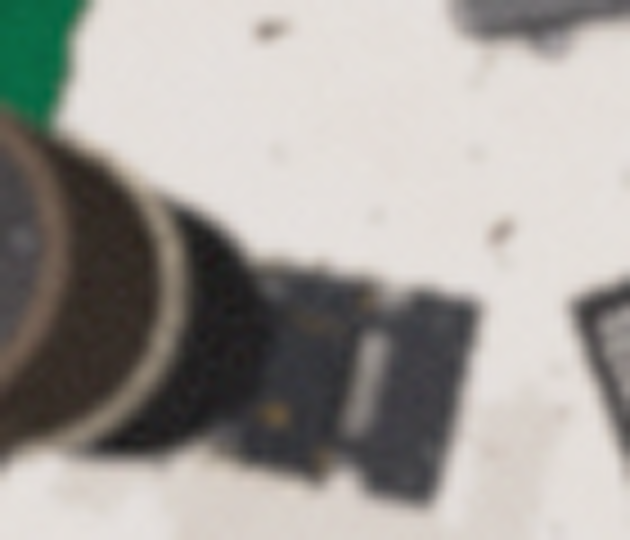

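{"api": "drive_tool", "payload": {"increments": [[[1,0,0,0,0],[1,0,0,0,0],[1,0,0,0,0],[1,0,0,0,0],[1,0,0,0,0]]]}}

```text
time_s: 9.22
tcp_pos: [0.4379, 0.2231, 0.013]
eef_rot: [-180.0, -0.0, -12.9]
contact_force: [-0.8, 0.3, -0.4]
gripper_width: 0.0751
gripper_force: 0.0
```

{"api": "drive_tool", "payload": {"increments": [[[1,0,0,0.03,0],[1,0,0,0.03,0],[1,0,0,0.03,0]]]}}

```text
time_s: 9.6
tcp_pos: [0.4378, 0.2231, 0.0093]
eef_rot: [180.0, 0.0, -12.9]
contact_force: [-1.3, 0.0, -0.3]
gripper_width: 0.0879
gripper_force: 0.0
```

{"api": "drive_tool", "payload": {"increments": [[[1,0,0,0.03,0],[1,0,0,0.03,0],[1,0,0,0.03,0]]]}}

```text
time_s: 9.98
tcp_pos: [0.4378, 0.2231, 0.0058]
eef_rot: [180.0, 0.0, -12.9]
contact_force: [-0.7, 0.5, -0.5]
gripper_width: 0.0878
gripper_force: 0.0
```

{"api": "drive_tool", "payload": {"increments": [[[1,0,0,0.03,0],[1,0,0,0.03,0],[1,0,0,0.03,0]]]}}

```text
time_s: 10.35
tcp_pos: [0.4378, 0.2231, 0.0021]
eef_rot: [180.0, 0.0, -12.9]
contact_force: [0.1, -0.4, 0.3]
gripper_width: 0.0876
gripper_force: 0.0
```

{"api": "drive_tool", "payload": {"increments": [[[1,0,0,0.025,0],[1,0,0,0.025,0],[1,0,0,0.025,0]]]}}

```text
time_s: 10.72
tcp_pos: [0.4378, 0.2231, -0.0008]
eef_rot: [180.0, 0.0, -12.9]
contact_force: [0.2, -0.3, -0.2]
gripper_width: 0.0877
gripper_force: 0.0
```

{"api": "drive_tool", "payload": {"increments": [[[1,0,0,0.025,0],[1,0,0,0.025,0],[1,0,0,0.025,0]]]}}

```text
time_s: 11.1
tcp_pos: [0.4378, 0.2231, -0.0038]
eef_rot: [180.0, 0.0, -12.9]
contact_force: [-0.3, -0.1, 0.2]
gripper_width: 0.0878
gripper_force: 0.0
```

{"api": "drive_tool", "payload": {"increments": [[[1,0,0,0.025,0],[1,0,0,0.025,0],[1,0,0,0.025,0]]]}}

```text
time_s: 11.48
tcp_pos: [0.4378, 0.2231, -0.0068]
eef_rot: [180.0, 0.0, -12.9]
contact_force: [0.2, 0.2, 0.2]
gripper_width: 0.0874
gripper_force: 0.0
```

{"api": "drive_tool", "payload": {"increments": [[[-1,0,0,0,0],[-1,0,0,0,0],[-1,0,0,0,0],[-1,0,0,0,0],[-1,0,0,0,0]]]}}

```text
time_s: 12.1
tcp_pos: [0.4379, 0.2232, -0.0068]
eef_rot: [-180.0, -0.0, -12.9]
contact_force: [0.2, 0.4, 1.4]
gripper_width: 0.0476
gripper_force: 20.0
```

Grasped at 47.6 mm width, so real heights are higher than the reported z by more than the stated tip offset; I'll use relative heights (reported −0.0068 means the filter rests on the table).

{"api": "drive_tool", "payload": {"increments": [[[-1,0,0,-0.9,0],[-1,0,0,-0.9,0],[-1,0,0,-0.9,0],[-1,0,0,-0.9,0]]], "squeeze": 25}}

```text
time_s: 12.6
tcp_pos: [0.4374, 0.2228, 0.1009]
eef_rot: [-180.0, 0.0, -13.0]
contact_force: [-0.7, 0.0, -1.2]
gripper_width: 0.0471
gripper_force: 25.0
```

```bash
sed -i 's/dmax=.14/dmax=.118/' plan.py
python3 - <<'E'
from h import *
from plan import plan
s=r.get_state();p=s['tcp_pos'];y=s['eef_rot'][2];print(p,y,s['gripper_width'],s['gripper_force'],s['contact_force'])
plan((.4378,.2231,.1013,-12.9),[(.6225,-.145,.1013,-93),(.6225,-.145,.045,-93),(.6225,-.145,.0162,-93)])
for n in('top','side'): cv2.imwrite(f'pics/l_{n}.png',cv2.cvtColor(capture(n),cv2.COLOR_RGB2BGR))
E
```

```text
[0.43736176 0.22282557 0.10091369] -12.951794166971515 0.04712764831121957 24.999732971191406 [-0.68315641  0.04062036 -1.16399786]
[0.546, 0.662, 0.0] 0.056  -> [0.4839, 0.131, 0.1013] -33.1
[0.741, 0.432, 0.0] 0.055  -> [0.5302, 0.0391, 0.1013] -52.9
[0.844, 0.157, 0.0] 0.056  -> [0.5763, -0.053, 0.1013] -73.0
[0.845, -0.144, 0.0] 0.056  -> [0.6224, -0.145, 0.1013] -93.2
[0.0, -0.0, 0.469] -0.001  -> [0.6224, -0.145, 0.045] -92.8
[0.0, -0.0, 0.24] 0.001  -> [0.6224, -0.145, 0.0162] -93.2
```

{"api": "drive_tool", "payload": {"increments": [[[-1,0.546,0.662,0,0.056],[-1,0.546,0.662,0,0.056],[-1,0.546,0.662,0,0.056],[-1,0.546,0.662,0,0.056]]]}}

```text
time_s: 13.2
tcp_pos: [0.4834, 0.1306, 0.1002]
eef_rot: [179.9, 0.0, -33.1]
contact_force: [0.4, 0.1, -0.9]
gripper_width: 0.0472
gripper_force: 25.0
```

{"api": "drive_tool", "payload": {"increments": [[[-1,0.741,0.432,0,0.055],[-1,0.741,0.432,0,0.055],[-1,0.741,0.432,0,0.055],[-1,0.741,0.432,0,0.055]]]}}

```text
time_s: 13.7
tcp_pos: [0.5297, 0.0396, 0.1007]
eef_rot: [180.0, 0.0, -52.8]
contact_force: [0.4, 0.3, -0.9]
gripper_width: 0.047
gripper_force: 25.0
```

{"api": "drive_tool", "payload": {"increments": [[[-1,0.844,0.157,0,0.056],[-1,0.844,0.157,0,0.056],[-1,0.844,0.157,0,0.056],[-1,0.844,0.157,0,0.056]]]}}

```text
time_s: 14.2
tcp_pos: [0.5758, -0.052, 0.1009]
eef_rot: [180.0, 0.0, -72.9]
contact_force: [-0.3, 0.5, -0.0]
gripper_width: 0.0469
gripper_force: 25.0
```

{"api": "drive_tool", "payload": {"increments": [[[-1,0.845,-0.144,0,0.056],[-1,0.845,-0.144,0,0.056],[-1,0.845,-0.144,0,0.056],[-1,0.845,-0.144,0,0.056],[-1,0.845,-0.144,0,0.056]]]}}

```text
time_s: 14.82
tcp_pos: [0.622, -0.1435, 0.1015]
eef_rot: [-180.0, 0.0, -93.0]
contact_force: [0.5, 0.1, -0.8]
gripper_width: 0.047
gripper_force: 25.0
```

{"api": "drive_tool", "payload": {"increments": [[[-1,0,0,0.46,0],[-1,0,0,0.46,0],[-1,0,0,0.46,0]]]}}

```text
time_s: 15.2
tcp_pos: [0.623, -0.1446, 0.0475]
eef_rot: [-180.0, -0.0, -93.1]
contact_force: [0.2, 0.1, 0.2]
gripper_width: 0.0474
gripper_force: 25.0
```

Run:
```python
from h import *
s=r.get_state();print(s['tcp_pos'],s['eef_rot'],s['gripper_width'],s['gripper_force'],s['contact_force'])
b=(280,150,370,240)
a=cv2.cvtColor(capture('side'),cv2.COLOR_RGB2BGR)[b[1]:b[3],b[0]:b[2]]
b=(290,150,380,240);t=cv2.cvtColor(capture('top'),cv2.COLOR_RGB2BGR)[b[1]:b[3],b[0]:b[2]]
cv2.imwrite('pics/g1.png',cv2.resize(np.hstack([a,t]),None,fx=4.4,fy=6,interpolation=cv2.INTER_CUBIC))
```

```text
[ 0.62297468 -0.14464352  0.0474773 ] [-1.79953345e+02 -3.26722784e-02 -9.31105293e+01] 0.047380025966240434 24.99988853931427 [0.19541887 0.08350322 0.17180657]
```

View pics/g1.png

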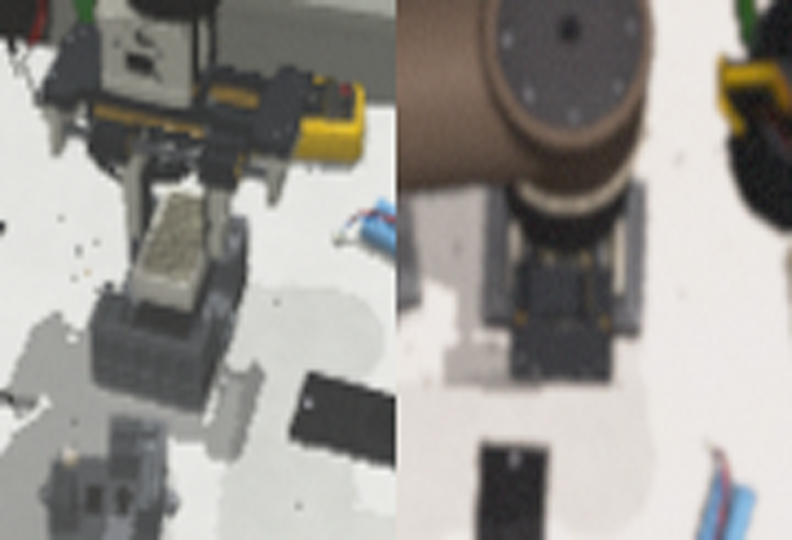

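Side half: the filter hangs level between the fingers over the bin, near end bottom edge about (135,303)–(195,313), top near corners (138,268),(205,278). Checking its offset.

Run:
```python
from h import *
S=lambda p:(p[0]/4.4+280,p[1]/6+150)
for p,z in(((135,303),.0543),((195,313),.0543),((138,268),.0723),((205,278),.0723),((92,345),.048),((205,355),.048),((243,235),.048)):print(p,onz('side',S(p),z).round(3))
```

```text
(135, 303) [ 0.641 -0.098  0.054]
(195, 313) [ 0.594 -0.1    0.054]
(138, 268) [ 0.641 -0.108  0.072]
(205, 278) [ 0.589 -0.111  0.072]
(92, 345) [ 0.665 -0.062  0.048]
(205, 355) [ 0.58  -0.073  0.048]
(243, 235) [ 0.576 -0.19   0.048]
```

{"api": "drive_tool", "payload": {"increments": [[[-1,-0.02,-0.02,0.04,0],[-1,-0.02,-0.02,0.12,0],[-1,-0.02,-0.02,0.12,0]]]}}

```text
time_s: 15.68
tcp_pos: [0.6246, -0.1428, 0.0308]
eef_rot: [180.0, -0.0, -93.2]
contact_force: [0.5, -0.2, -0.7]
gripper_width: 0.0473
gripper_force: 25.0
```

{"api": "drive_tool", "payload": {"increments": [[[-1,0,0,0.06,0],[-1,0,0,0.06,0],[-1,0,0,0.06,0]]]}}

```text
time_s: 16.05
tcp_pos: [0.6253, -0.1427, 0.0245]
eef_rot: [-180.0, 0.0, -93.2]
contact_force: [2.9, 0.0, -1.3]
gripper_width: 0.0472
gripper_force: 25.0
```

{"api": "drive_tool", "payload": {"increments": [[[-1,0,-0.015,0.02,0],[-1,0,-0.015,0.05,0],[-1,0,-0.015,0.05,0]]]}}

```text
time_s: 16.42
tcp_pos: [0.6258, -0.1429, 0.0177]
eef_rot: [179.9, -0.0, -93.2]
contact_force: [-0.8, 0.5, -1.0]
gripper_width: 0.0472
gripper_force: 25.0
```

{"api": "drive_tool", "payload": {"increments": [[[-1,0,0,0.025,0],[-1,0,0,0.025,0],[-1,0,0,0.025,0]]]}}

```text
time_s: 16.8
tcp_pos: [0.6265, -0.1429, 0.0153]
eef_rot: [180.0, 0.0, -93.2]
contact_force: [-0.3, -0.5, 0.4]
gripper_width: 0.047
gripper_force: 25.0
```

{"api": "drive_tool", "payload": {"increments": [[[-1,0,0,0.015,0],[-1,0,0,0.015,0],[-1,0,0,0.015,0]]]}}

```text
time_s: 17.18
tcp_pos: [0.6267, -0.1429, 0.0151]
eef_rot: [-180.0, -0.0, -93.2]
contact_force: [-4.6, 1.5, 11.1]
gripper_width: 0.0474
gripper_force: 25.0
```

Filter touches the floor at exactly the expected height (0.0151). Release, lift, go to the grille.

{"api": "drive_tool", "payload": {"increments": [[[0.4,0,0,-0.008,0],[0.4,0,0,-0.008,0],[0.4,0,0,-0.008,0]]]}}

```text
time_s: 17.55
tcp_pos: [0.6265, -0.1429, 0.0143]
eef_rot: [180.0, -0.0, -93.2]
contact_force: [-0.4, -0.0, -0.4]
gripper_width: 0.0614
gripper_force: 0.0
```

{"api": "drive_tool", "payload": {"increments": [[[0.4,0,0,-0.75,0],[0.4,0,0,-0.75,0],[0.4,0,0,-0.75,0],[0.4,0,0,-0.75,0]]]}}

```text
time_s: 18.05
tcp_pos: [0.626, -0.1428, 0.1038]
eef_rot: [179.9, 0.0, -93.2]
contact_force: [-0.1, 0.5, -0.9]
gripper_width: 0.0613
gripper_force: 0.0
```

Run:
```python
from h import *
from plan import plan
s=r.get_state();p=s['tcp_pos'];y=s['eef_rot'][2];print(p,y,s['gripper_width'],s['contact_force'])
plan((*p,y),[(.4255,.0596,.1,-159),(.4255,.0596,.0,-159)])
im=cv2.cvtColor(capture('top'),cv2.COLOR_RGB2BGR);cv2.imwrite('pics/h_top.png',im)
```

```text
[ 0.62604246 -0.14275211  0.10383116] -93.2275677901811 0.061271295391566394 [-0.11287757  0.48940452 -0.9327892 ]
[-0.53, 0.588, 0.011] 0.061  -> [0.5592, -0.0753, 0.1025] -115.2
[-0.271, 0.743, 0.01] 0.061  -> [0.4923, -0.0079, 0.1013] -137.1
[0.026, 0.791, 0.011] 0.061  -> [0.4255, 0.0596, 0.1] -159.1
[-0.0, 0.0, 0.833] -0.0  -> [0.4255, 0.0596, 0.0] -159.1
```

{"api": "drive_tool", "payload": {"increments": [[[0.4,-0.53,0.588,0.011,0.061],[0.4,-0.53,0.588,0.011,0.061],[0.4,-0.53,0.588,0.011,0.061],[0.4,-0.53,0.588,0.011,0.061]]]}}

```text
time_s: 18.6
tcp_pos: [0.5598, -0.0755, 0.1027]
eef_rot: [180.0, -0.0, -115.0]
contact_force: [0.2, 0.7, 0.3]
gripper_width: 0.0612
gripper_force: 0.0
```

{"api": "drive_tool", "payload": {"increments": [[[0.4,-0.271,0.743,0.01,0.061],[0.4,-0.271,0.743,0.01,0.061],[0.4,-0.271,0.743,0.01,0.061],[0.4,-0.271,0.743,0.01,0.061]]]}}

```text
time_s: 19.1
tcp_pos: [0.4938, -0.0083, 0.102]
eef_rot: [-180.0, 0.0, -137.0]
contact_force: [-0.5, 0.2, -0.3]
gripper_width: 0.0612
gripper_force: 0.0
```

{"api": "drive_tool", "payload": {"increments": [[[0.4,0.026,0.791,0.011,0.061],[0.4,0.026,0.791,0.011,0.061],[0.4,0.026,0.791,0.011,0.061],[0.4,0.026,0.791,0.011,0.061]]]}}

```text
time_s: 19.6
tcp_pos: [0.4268, 0.0594, 0.1008]
eef_rot: [-180.0, 0.0, -159.0]
contact_force: [-0.0, 0.6, -0.2]
gripper_width: 0.0609
gripper_force: 0.0
```

{"api": "drive_tool", "payload": {"increments": [[[0.4,0,0,0.6,0],[0.4,0,0,0.6,0],[0.4,0,0,0.8,0],[0.4,0,0,0.8,0],[0.4,0,0,0.8,0]]]}}

```text
time_s: 20.23
tcp_pos: [0.427, 0.0595, 0.0058]
eef_rot: [-180.0, 0.1, -159.1]
contact_force: [0.1, -0.6, 0.5]
gripper_width: 0.0613
gripper_force: 0.0
```

Run:
```python
from h import *
s=r.get_state();print(s['tcp_pos'],s['eef_rot'],s['contact_force'])
```

```text
[0.42699509 0.05951644 0.00582283] [-1.79993886e+02  5.33965623e-02 -1.59066273e+02] [ 0.13317721 -0.56207494  0.50261863]
```

{"api": "drive_tool", "payload": {"increments": [[[0.4,0.012,0,0.05,0],[0.4,0.012,0,0.05,0],[0.4,0.012,0,0.05,0]]]}}

```text
time_s: 20.6
tcp_pos: [0.4248, 0.059, -0.001]
eef_rot: [180.0, 0.0, -159.1]
contact_force: [0.2, -0.2, 0.1]
gripper_width: 0.0613
gripper_force: 0.0
```

{"api": "drive_tool", "payload": {"increments": [[[-1,0,0,0,0],[-1,0,0,0,0],[-1,0,0,0,0],[-1,0,0,0,0],[-1,0,0,0,0]]], "squeeze": 25}}

```text
time_s: 21.22
tcp_pos: [0.4247, 0.0589, -0.0013]
eef_rot: [-180.0, -0.0, -159.1]
contact_force: [-0.7, -0.2, -1.0]
gripper_width: 0.017
gripper_force: 0.0
```

{"api": "drive_tool", "payload": {"increments": [[[-1,0,0,0,0],[-1,0,0,0,0],[-1,0,0,0,0]]]}}

```text
time_s: 21.6
tcp_pos: [0.4246, 0.0588, -0.0013]
eef_rot: [180.0, -0.0, -159.1]
contact_force: [-0.1, 0.0, -1.1]
gripper_width: 0.0113
gripper_force: 25.0
```

{"api": "drive_tool", "payload": {"increments": [[[-1,0,0,-0.75,0],[-1,0,0,-0.75,0],[-1,0,0,-0.75,0],[-1,0,0,-0.75,0]]]}}

```text
time_s: 22.1
tcp_pos: [0.4241, 0.0586, 0.0882]
eef_rot: [180.0, -0.0, -159.1]
contact_force: [-0.1, 0.5, -0.4]
gripper_width: 0.0113
gripper_force: 25.0
```

Run:
```python
from h import *
from plan import plan
s=r.get_state();p=s['tcp_pos'];y=s['eef_rot'][2];print(p,y,s['gripper_width'],s['gripper_force'])
plan((*p,y),[(.6257,-.143,.09,-93),(.6257,-.143,.055,-93)])
```

```text
[0.42411952 0.05864257 0.08821758] -159.10871715989967 0.011294091845620786 24.99857783317566
[-0.323, -0.723, -0.005] -0.061  -> [0.4913, -0.0086, 0.0888] -137.1
[-0.03, -0.792, -0.005] -0.061  -> [0.5585, -0.0758, 0.0894] -115.2
[0.268, -0.745, -0.005] -0.062  -> [0.6258, -0.143, 0.09] -92.9
[0.0, 0.0, 0.292] 0.0  -> [0.6258, -0.143, 0.055] -92.9
```

{"api": "drive_tool", "payload": {"increments": [[[-1,-0.323,-0.723,-0.005,-0.061],[-1,-0.323,-0.723,-0.005,-0.061],[-1,-0.323,-0.723,-0.005,-0.061],[-1,-0.323,-0.723,-0.005,-0.061]]]}}

```text
time_s: 22.6
tcp_pos: [0.4909, -0.0091, 0.0877]
eef_rot: [179.9, -0.2, -137.2]
contact_force: [-0.1, -0.2, -0.7]
gripper_width: 0.0112
gripper_force: 25.0
```

{"api": "drive_tool", "payload": {"increments": [[[-1,-0.03,-0.792,-0.005,-0.061],[-1,-0.03,-0.792,-0.005,-0.061],[-1,-0.03,-0.792,-0.005,-0.061],[-1,-0.03,-0.792,-0.005,-0.061]]]}}

```text
time_s: 23.1
tcp_pos: [0.558, -0.0753, 0.089]
eef_rot: [179.9, -0.1, -115.3]
contact_force: [-0.0, 0.8, -1.4]
gripper_width: 0.0113
gripper_force: 25.0
```

{"api": "drive_tool", "payload": {"increments": [[[-1,0.268,-0.745,-0.005,-0.062],[-1,0.268,-0.745,-0.005,-0.062],[-1,0.268,-0.745,-0.005,-0.062],[-1,0.268,-0.745,-0.005,-0.062],[-1,0.268,-0.745,-0.005,-0.062]]]}}

```text
time_s: 23.72
tcp_pos: [0.6256, -0.1416, 0.0907]
eef_rot: [180.0, 0.0, -92.9]
contact_force: [-0.4, 0.5, -0.9]
gripper_width: 0.0112
gripper_force: 25.0
```

{"api": "drive_tool", "payload": {"increments": [[[-1,0,0,0.3,0],[-1,0,0,0.3,0],[-1,0,0,0.3,0]]]}}

```text
time_s: 24.1
tcp_pos: [0.6267, -0.1424, 0.0556]
eef_rot: [-180.0, -0.0, -92.8]
contact_force: [0.4, -0.1, -1.0]
gripper_width: 0.0116
gripper_force: 25.0
```

Run:
```python
from h import *
s=r.get_state();print(s['tcp_pos'],s['eef_rot'],s['gripper_width'],s['gripper_force'],s['contact_force'])
b=(290,170,355,235)
a=cv2.cvtColor(capture('side'),cv2.COLOR_RGB2BGR)[b[1]:b[3],b[0]:b[2]]
cv2.imwrite('pics/g2.png',cv2.resize(a,None,fx=9,fy=9,interpolation=cv2.INTER_CUBIC))
```

```text
[ 0.62670609 -0.14238212  0.05561577] [-1.79958706e+02 -1.93711963e-02 -9.28276203e+01] 0.011634944190601956 24.998865723609924 [ 0.36340152 -0.10163832 -1.00789802]
```

View pics/g2.png

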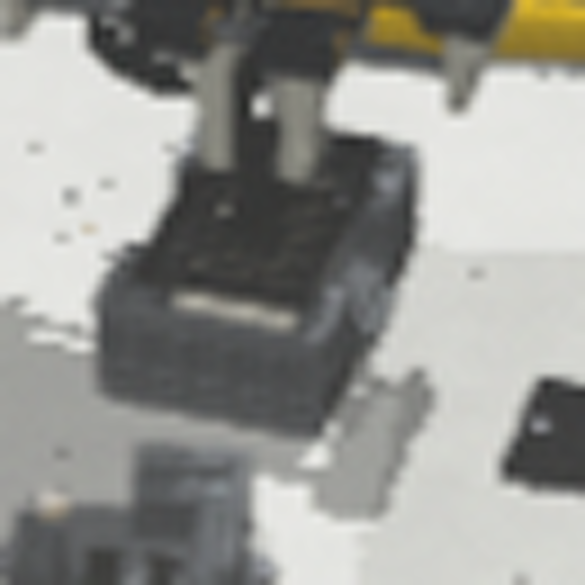

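The grille hangs just above the bin; its near edge is about (145,265)–(305,305), the light filter end below at (175,310)–(295,328).

Run:
```python
from h import *
S=lambda p:(p[0]/9+290,p[1]/9+170)
for k,p,z in(('grL',(145,265),.057),('grR',(307,307),.057),('fiL',(175,312),.04),('fiR',(295,328),.04),('binL',(98,295),.048),('binR',(318,345),.048),('binfarR',(415,150),.048)):print(k,onz('side',S(p),z).round(4))
```

```text
grL [ 0.657  -0.0971  0.057 ]
grR [ 0.5915 -0.0865  0.057 ]
fiL [ 0.6446 -0.0927  0.04  ]
fiR [ 0.598  -0.0939  0.04  ]
binL [ 0.6727 -0.0863  0.048 ]
binR [ 0.5849 -0.0765  0.048 ]
binfarR [ 0.5762 -0.2052  0.048 ]
```

{"api": "drive_tool", "payload": {"increments": [[[-1,0,-0.01,0.03,0],[-1,0,-0.01,0.08,0],[-1,0,-0.01,0.08,0]]]}}

```text
time_s: 24.52
tcp_pos: [0.6272, -0.1428, 0.0444]
eef_rot: [180.0, -0.0, -92.9]
contact_force: [1.2, -0.2, 0.2]
gripper_width: 0.0114
gripper_force: 25.0
```

{"api": "drive_tool", "payload": {"increments": [[[-1,0,0,0.04,0],[-1,0,0,0.04,0],[-1,0,0,0.04,0]]]}}

```text
time_s: 24.9
tcp_pos: [0.6279, -0.1438, 0.0411]
eef_rot: [-180.0, -0.1, -92.8]
contact_force: [-2.4, -3.1, 7.0]
gripper_width: 0.0113
gripper_force: 25.0
```

{"api": "drive_tool", "payload": {"increments": [[[-1,0.012,0.005,0,0],[-1,0.012,0.005,0.02,0],[-1,0.012,0.005,0.02,0]]]}}

```text
time_s: 25.28
tcp_pos: [0.6273, -0.1442, 0.0385]
eef_rot: [-180.0, -0.0, -92.8]
contact_force: [-2.1, -0.1, 9.4]
gripper_width: 0.011
gripper_force: 25.0
```

Run:
```python
from h import *
s=r.get_state();print(s['tcp_pos'],s['eef_rot'],s['contact_force'],s['moment'])
```

```text
[ 0.62728346 -0.14420949  0.03852277] [-1.79951197e+02 -1.96310363e-02 -9.28208760e+01] [-2.1281686  -0.14120719  9.35399415] [-0.00787224  0.79996762 -0.00753394]
```

Grille home (0.0385). Release and go to the battery.

{"api": "drive_tool", "payload": {"increments": [[[-0.3,0,0,-0.005,0],[-0.3,0,0,-0.005,0],[-0.3,0,0,-0.005,0]]]}}

```text
time_s: 25.65
tcp_pos: [0.6266, -0.1441, 0.0378]
eef_rot: [180.0, 0.0, -92.9]
contact_force: [-0.5, 0.3, -0.3]
gripper_width: 0.03
gripper_force: 0.0
```

{"api": "drive_tool", "payload": {"increments": [[[-0.3,0,0,-0.6,0],[-0.3,0,0,-0.6,0],[-0.3,0,0,-0.6,0],[-0.3,0,0,-0.6,0]]]}}

```text
time_s: 26.15
tcp_pos: [0.626, -0.144, 0.109]
eef_rot: [179.9, 0.0, -92.9]
contact_force: [0.1, 0.0, -0.7]
gripper_width: 0.0307
gripper_force: 0.0
```

Run:
```python
from h import *
from plan import plan
s=r.get_state();p=s['tcp_pos'];y=s['eef_rot'][2];print(p,y,s['gripper_width'])
plan((*p,y),[(.4265,-.2586,.1,-22),(.4265,-.2586,.03,-22),(.4265,-.2586,-.007,-22)])
```

```text
[ 0.6259909 -0.1440434  0.1089768] -92.86834267337737 0.030709646532334784
[0.518, 0.806, 0.037] -0.098  -> [0.5263, -0.2013, 0.1045] -57.6
[-0.042, 0.958, 0.038] -0.099  -> [0.4265, -0.2586, 0.1] -21.9
[-0.0, -0.0, 0.583] 0.0  -> [0.4265, -0.2586, 0.03] -21.9
[-0.0, -0.0, 0.308] 0.0  -> [0.4265, -0.2586, -0.0069] -21.9
```

{"api": "drive_tool", "payload": {"increments": [[[1,0.518,0.806,0.037,-0.098],[1,0.518,0.806,0.037,-0.098],[1,0.518,0.806,0.037,-0.098],[1,0.518,0.806,0.037,-0.098],[1,0.518,0.806,0.037,-0.098]]]}}

```text
time_s: 26.78
tcp_pos: [0.5263, -0.2014, 0.1047]
eef_rot: [179.9, 0.1, -57.6]
contact_force: [0.3, -0.6, 0.4]
gripper_width: 0.075
gripper_force: 0.0
```

{"api": "drive_tool", "payload": {"increments": [[[1,-0.042,0.958,0.038,-0.099],[1,-0.042,0.958,0.038,-0.099],[1,-0.042,0.958,0.038,-0.099],[1,-0.042,0.958,0.038,-0.099],[1,-0.042,0.958,0.038,-0.099]]]}}

```text
time_s: 27.4
tcp_pos: [0.4271, -0.2587, 0.1008]
eef_rot: [180.0, 0.1, -22.0]
contact_force: [-0.5, -0.5, -0.2]
gripper_width: 0.0877
gripper_force: 0.0
```

{"api": "drive_tool", "payload": {"increments": [[[1,0,0,0.58,0],[1,0,0,0.58,0],[1,0,0,0.58,0],[1,0,0,0.58,0]]]}}

```text
time_s: 27.9
tcp_pos: [0.4288, -0.2591, 0.0333]
eef_rot: [-180.0, -0.1, -21.9]
contact_force: [-0.0, -0.0, -0.1]
gripper_width: 0.0875
gripper_force: 0.0
```

Run:
```python
from h import *
s=r.get_state();print(s['tcp_pos'],s['eef_rot'],s['gripper_width'],s['contact_force'])
for n in('top','side'): cv2.imwrite(f'pics/b_{n}.png',cv2.cvtColor(capture(n),cv2.COLOR_RGB2BGR))
# blue ends in side view vs first picture, on z=18 plane
for f in('side0','b_side'):
    im=cv2.imread(f'pics/{f}.png').astype(int);m=(im[...,0]-im[...,2]>35);m[:180]=0;m[206:]=0;m[:,:357]=0;m[:,402:]=0
    ys,xs=np.nonzero(m);
    P=np.array([onz('side',(x,y),.018)[:2] for x,y in zip(xs,ys)]);print(f,len(xs),xs.min(),xs.max(),ys.min(),ys.max(),P.min(0).round(3),P.max(0).round(3))
```

```text
[ 0.42876983 -0.25909845  0.03331344] [-1.79992436e+02 -1.29239843e-01 -2.19259787e+01] 0.08747167392671303 [-0.01073402 -0.01475977 -0.08460073]
side0 211 362 401 180 201 [ 0.354 -0.345] [ 0.492 -0.207]
b_side 202 362 401 180 201 [ 0.353 -0.345] [ 0.492 -0.207]
```

{"api": "drive_tool", "payload": {"increments": [[[1,-0.012,0,0.31,0],[1,-0.012,0,0.31,0],[1,-0.012,0,0.31,0],[1,-0.012,0,0.31,0]]]}}

```text
time_s: 28.5
tcp_pos: [0.4271, -0.2585, -0.0042]
eef_rot: [-180.0, -0.1, -21.9]
contact_force: [0.3, -0.3, 0.7]
gripper_width: 0.0876
gripper_force: 0.0
```

{"api": "drive_tool", "payload": {"increments": [[[-1,0,0,0,0],[-1,0,0,0,0],[-1,0,0,0,0],[-1,0,0,0,0],[-1,0,0,0,0]]], "squeeze": 30}}

```text
time_s: 29.12
tcp_pos: [0.4261, -0.2583, -0.0055]
eef_rot: [180.0, 0.0, -21.9]
contact_force: [-0.2, -0.8, 0.8]
gripper_width: 0.0431
gripper_force: 0.0
```

{"api": "drive_tool", "payload": {"increments": [[[-1,0,0,0,0],[-1,0,0,0,0],[-1,0,0,0,0]]]}}

```text
time_s: 29.5
tcp_pos: [0.4277, -0.2589, -0.0035]
eef_rot: [180.0, -0.2, -21.9]
contact_force: [-1.8, 1.6, 18.5]
gripper_width: 0.0131
gripper_force: 8.5
```

Run:
```python
from plan import plan
plan((.4257,-.258,.09,-22),[(.622,.0657,.09,-81),(.622,.0657,.045,-81)])
```

```text
[0.127, -0.778, 0.0] 0.041  -> [0.4748, -0.1771, 0.09] -36.8
[-0.077, -0.785, 0.0] 0.041  -> [0.5238, -0.0961, 0.09] -51.5
[-0.273, -0.74, 0.0] 0.041  -> [0.5729, -0.0152, 0.09] -66.3
[-0.453, -0.646, 0.0] 0.041  -> [0.622, 0.0657, 0.09] -81.0
[0.0, 0.0, 0.375] -0.0  -> [0.622, 0.0657, 0.045] -81.0
```

Fingers closed over the pack's top (tips ride just above 18 mm), so the grasp must be about 15 mm lower. Open and go lower, watching force.

{"api": "drive_tool", "payload": {"increments": [[[1,0,0,-0.03,0],[1,0,0,-0.03,0],[1,0,0,-0.03,0],[1,0,0,-0.03,0],[1,0,0,-0.03,0]]]}}

```text
time_s: 30.12
tcp_pos: [0.426, -0.2582, -0.0021]
eef_rot: [180.0, 0.0, -21.9]
contact_force: [0.4, 0.7, 0.4]
gripper_width: 0.0578
gripper_force: 0.0
```

{"api": "drive_tool", "payload": {"increments": [[[1,0,0,-0.03,0],[1,0,0,-0.03,0],[1,0,0,-0.03,0],[1,0,0,-0.03,0],[1,0,0,-0.03,0]]]}}

```text
time_s: 30.75
tcp_pos: [0.4261, -0.2582, 0.0017]
eef_rot: [-180.0, 0.0, -21.9]
contact_force: [-0.8, 0.3, -0.3]
gripper_width: 0.088
gripper_force: 0.0
```

Run:
```python
from h import *
s=r.get_state();print(s['tcp_pos'],s['gripper_width'],s['contact_force'])
b=(340,165,410,215)
a=cv2.cvtColor(capture('side'),cv2.COLOR_RGB2BGR);cv2.imwrite('pics/b2_side.png',a)
t=cv2.cvtColor(capture('top'),cv2.COLOR_RGB2BGR);cv2.imwrite('pics/b2_top.png',t)
for f in('side0','b2_side'):
    im=cv2.imread(f'pics/{f}.png').astype(int);m=(im[...,0]-im[...,2]>35);m[:180]=0;m[206:]=0;m[:,:357]=0;m[:,402:]=0
    ys,xs=np.nonzero(m);P=np.array([onz('side',(x,y),.018)[:2] for x,y in zip(xs,ys)]);print(f,len(xs),xs.min(),xs.max(),ys.min(),ys.max(),P.min(0).round(3),P.max(0).round(3),P.mean(0).round(3))
cv2.imwrite('pics/b2.png',cv2.resize(np.hstack([a[165:225,340:420],t[215:275,330:410]]),None,fx=5,fy=5,interpolation=cv2.INTER_CUBIC))
```

```text
[ 0.42610115 -0.25824971  0.00169265] 0.08798317122599832 [-0.8095655   0.30591177 -0.30554887]
side0 211 362 401 180 201 [ 0.354 -0.345] [ 0.492 -0.207] [ 0.423 -0.249]
b2_side 164 362 401 180 201 [ 0.353 -0.345] [ 0.492 -0.207] [ 0.412 -0.245]
```

View pics/b2.png

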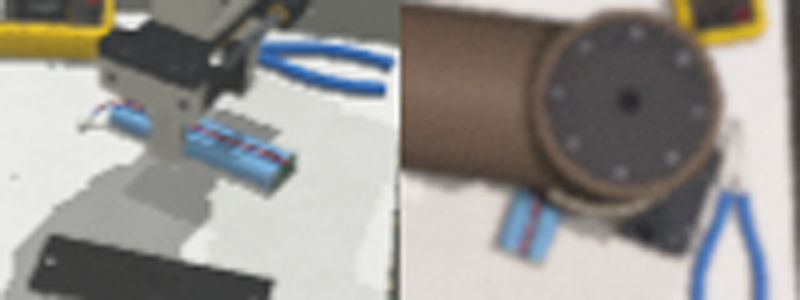

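Side half: pack undisturbed (110,115)–(290,180), near finger at (170,150) beside it. Descending stepwise.

{"api": "drive_tool", "payload": {"increments": [[[1,0,0,0.1,0],[1,0,0,0.1,0],[1,0,0,0.1,0]]]}}

```text
time_s: 31.22
tcp_pos: [0.4259, -0.2583, -0.0106]
eef_rot: [180.0, 0.0, -21.9]
contact_force: [-0.3, 0.3, -0.9]
gripper_width: 0.0876
gripper_force: 0.0
```

{"api": "drive_tool", "payload": {"increments": [[[1,0,0,0.035,0],[1,0,0,0.035,0],[1,0,0,0.035,0]]]}}

```text
time_s: 31.6
tcp_pos: [0.4261, -0.2583, -0.0145]
eef_rot: [-180.0, 0.0, -21.9]
contact_force: [-1.1, -0.3, -0.3]
gripper_width: 0.0876
gripper_force: 0.0
```

{"api": "drive_tool", "payload": {"increments": [[[-1,0,0,0,0],[-1,0,0,0,0],[-1,0,0,0,0],[-1,0,0,0,0],[-1,0,0,0,0]]], "squeeze": 30}}

```text
time_s: 32.22
tcp_pos: [0.4261, -0.2583, -0.0145]
eef_rot: [-180.0, -0.0, -21.9]
contact_force: [0.6, 0.0, 0.0]
gripper_width: 0.0433
gripper_force: 0.0
```

{"api": "drive_tool", "payload": {"increments": [[[-1,0,0,0,0],[-1,0,0,0,0]]]}}

```text
time_s: 32.48
tcp_pos: [0.4261, -0.2583, -0.0145]
eef_rot: [-180.0, 0.0, -21.9]
contact_force: [-0.1, 0.4, 0.2]
gripper_width: 0.0363
gripper_force: 30.0
```

{"api": "drive_tool", "payload": {"increments": [[[-1,0,0,-0.75,0],[-1,0,0,-0.75,0],[-1,0,0,-0.75,0],[-1,0,0,-0.75,0]]]}}

```text
time_s: 32.98
tcp_pos: [0.4252, -0.258, 0.0746]
eef_rot: [-180.0, 0.1, -22.0]
contact_force: [0.1, -0.2, -1.5]
gripper_width: 0.0359
gripper_force: 30.0
```

Run:
```python
from h import *
from plan import plan
s=r.get_state();p=s['tcp_pos'];y=s['eef_rot'][2];print(p,y,s['gripper_width'],s['gripper_force'])
plan((*p,y),[(.6215,.0657,.076,-81),(.6215,.0657,.03,-81)])
```

```text
[ 0.42521941 -0.25795611  0.0746062 ] -21.955305638125225 0.035925106563046545 29.987291246652603
[0.127, -0.778, -0.003] 0.041  -> [0.4743, -0.1771, 0.075] -36.7
[-0.075, -0.785, -0.003] 0.041  -> [0.5234, -0.0962, 0.0753] -51.5
[-0.273, -0.74, -0.003] 0.041  -> [0.5724, -0.0152, 0.0757] -66.2
[-0.452, -0.646, -0.003] 0.041  -> [0.6215, 0.0656, 0.076] -81.0
[-0.0, 0.0, 0.384] 0.0  -> [0.6215, 0.0656, 0.03] -81.0
```

{"api": "drive_tool", "payload": {"increments": [[[-1,0.127,-0.778,-0.003,0.041],[-1,0.127,-0.778,-0.003,0.041],[-1,0.127,-0.778,-0.003,0.041],[-1,0.127,-0.778,-0.003,0.041]]]}}

```text
time_s: 33.48
tcp_pos: [0.4739, -0.1772, 0.0745]
eef_rot: [179.9, 0.1, -36.6]
contact_force: [0.0, -0.2, -1.8]
gripper_width: 0.0363
gripper_force: 30.0
```

{"api": "drive_tool", "payload": {"increments": [[[-1,-0.075,-0.785,-0.003,0.041],[-1,-0.075,-0.785,-0.003,0.041],[-1,-0.075,-0.785,-0.003,0.041],[-1,-0.075,-0.785,-0.003,0.041]]]}}

```text
time_s: 33.98
tcp_pos: [0.5231, -0.0972, 0.0755]
eef_rot: [179.9, 0.1, -51.4]
contact_force: [-0.7, -0.4, -1.0]
gripper_width: 0.0359
gripper_force: 30.0
```

{"api": "drive_tool", "payload": {"increments": [[[-1,-0.273,-0.74,-0.003,0.041],[-1,-0.273,-0.74,-0.003,0.041],[-1,-0.273,-0.74,-0.003,0.041],[-1,-0.273,-0.74,-0.003,0.041]]]}}

```text
time_s: 34.48
tcp_pos: [0.5721, -0.0167, 0.0762]
eef_rot: [179.9, 0.0, -66.2]
contact_force: [0.2, -0.6, -1.3]
gripper_width: 0.0364
gripper_force: 30.0
```

{"api": "drive_tool", "payload": {"increments": [[[-1,-0.452,-0.646,-0.003,0.041],[-1,-0.452,-0.646,-0.003,0.041],[-1,-0.452,-0.646,-0.003,0.041],[-1,-0.452,-0.646,-0.003,0.041],[-1,-0.452,-0.646,-0.003,0.041]]]}}

```text
time_s: 35.1
tcp_pos: [0.6215, 0.064, 0.077]
eef_rot: [180.0, -0.0, -81.0]
contact_force: [-0.6, 0.6, -1.9]
gripper_width: 0.0361
gripper_force: 30.0
```

{"api": "drive_tool", "payload": {"increments": [[[-1,0,0,0.38,0],[-1,0,0,0.38,0],[-1,0,0,0.38,0],[-1,0,0,0.38,0]]]}}

```text
time_s: 35.6
tcp_pos: [0.6234, 0.0656, 0.0331]
eef_rot: [-179.9, 0.0, -81.0]
contact_force: [-0.2, -0.5, -0.6]
gripper_width: 0.0363
gripper_force: 30.0
```

Run:
```python
from h import *
s=r.get_state();print(s['tcp_pos'],s['eef_rot'],s['gripper_width'],s['gripper_force'],s['contact_force'])
# blue pack in side view: underside z = rep+.0145, top = +18
im=cv2.cvtColor(capture('side'),cv2.COLOR_RGB2BGR);cv2.imwrite('pics/b3_side.png',im);im=im.astype(int)
m=(im[...,0]-im[...,2]>30);m[:200]=0;m[290:]=0;m[:,:270]=0;m[:,335:]=0
zt=s['tcp_pos'][2]+.0145+.018
m=cv2.morphologyEx(m.astype(np.uint8),cv2.MORPH_OPEN,np.ones((2,2)));ys,xs=np.nonzero(m)
P=np.array([onz('side',(x,y),zt)[:2] for x,y in zip(xs,ys)])*1000
print(len(xs),xs.min(),xs.max(),ys.min(),ys.max(),P.min(0).round(),P.max(0).round(),cv2.minAreaRect(P.astype(np.float32)))
print(proj('side',[(.6195,.0657,zt),(.6195-.0106,.0657+.067,zt),(.6195+.0106,.0657-.067,zt)]).round(1))
for y in range(ys.min(),ys.max()+1,4):
    q=xs[ys==y]; print(y,q.min() if len(q) else '-',q.max() if len(q) else '-')
```

```text
[0.62338432 0.06560964 0.03314607] [-1.79855113e+02  1.70245449e-02 -8.09541419e+01] 0.036275741375390594 29.987282305955887 [-0.23600341 -0.49795046 -0.58616588]
227 296 309 218 248 [589.   4.] [638. 135.] ((616.4573974609375, 70.82762908935547), (36.05293273925781, 133.05506896972656), 9.888130187988281)
[[303.2 230.9]
 [300.3 246.7]
 [305.9 216.5]]
218 307 309
222 301 308
226 300 309
230 299 308
234 298 309
238 298 308
242 296 308
246 296 307
```

{"api": "drive_tool", "payload": {"increments": [[[-1,0,0,0.09,0],[-1,0,0,0.09,0],[-1,0,0,0.09,0]]]}}

```text
time_s: 36.02
tcp_pos: [0.6222, 0.0654, 0.0204]
eef_rot: [180.0, -0.0, -81.0]
contact_force: [-0.4, -0.2, -2.7]
gripper_width: 0.0362
gripper_force: 30.0
```

{"api": "drive_tool", "payload": {"increments": [[[-1,0,0,0.07,0],[-1,0,0,0.07,0],[-1,0,0,0.07,0]]]}}

```text
time_s: 36.4
tcp_pos: [0.6222, 0.0653, 0.012]
eef_rot: [180.0, -0.0, -81.0]
contact_force: [0.2, -0.1, -2.2]
gripper_width: 0.0358
gripper_force: 30.0
```

{"api": "drive_tool", "payload": {"increments": [[[-1,0,0,0.03,0],[-1,0,0,0.03,0],[-1,0,0,0.03,0]]]}}

```text
time_s: 36.78
tcp_pos: [0.6223, 0.0654, 0.0086]
eef_rot: [-180.0, -0.0, -81.0]
contact_force: [0.1, -0.2, -2.1]
gripper_width: 0.0362
gripper_force: 30.0
```

{"api": "drive_tool", "payload": {"increments": [[[-1,0,0,0.11,0],[-1,0,0,0.11,0],[-1,0,0,0.11,0]]]}}

```text
time_s: 37.15
tcp_pos: [0.6237, 0.0659, -0.0046]
eef_rot: [-179.9, 0.0, -80.9]
contact_force: [4.4, 1.8, -1.0]
gripper_width: 0.0361
gripper_force: 30.0
```

{"api": "drive_tool", "payload": {"increments": [[[-1,0,0,0.03,0],[-1,0,0,0.03,0],[-1,0,0,0.03,0]]]}}

```text
time_s: 37.52
tcp_pos: [0.6236, 0.0658, -0.008]
eef_rot: [-179.9, 0.0, -80.9]
contact_force: [6.0, 0.6, -2.1]
gripper_width: 0.0365
gripper_force: 30.0
```

{"api": "drive_tool", "payload": {"increments": [[[-1,0,0,0.013,0],[-1,0,0,0.013,0],[-1,0,0,0.013,0]]]}}

```text
time_s: 37.9
tcp_pos: [0.6237, 0.0658, -0.0085]
eef_rot: [-179.8, 0.0, -80.9]
contact_force: [2.8, 0.6, 6.2]
gripper_width: 0.0364
gripper_force: 30.0
```

Pack at floor height (−0.0085) but touching the −x wall; shifting 3 mm to +x to middle it.

{"api": "drive_tool", "payload": {"increments": [[[-1,0,0,-0.02,0],[-1,0,-0.035,-0.02,0],[-1,0,-0.035,-0.02,0]]]}}

```text
time_s: 38.28
tcp_pos: [0.625, 0.0655, -0.0084]
eef_rot: [179.8, -0.0, -81.0]
contact_force: [0.1, 0.2, -1.9]
gripper_width: 0.0361
gripper_force: 30.0
```

{"api": "drive_tool", "payload": {"increments": [[[-1,0,0,0.015,0],[-1,0,0,0.017,0],[-1,0,0,0.017,0]]]}}

```text
time_s: 38.65
tcp_pos: [0.6251, 0.0656, -0.0085]
eef_rot: [179.9, -0.0, -81.0]
contact_force: [-7.1, 0.9, 12.8]
gripper_width: 0.0363
gripper_force: 30.0
```

{"api": "drive_tool", "payload": {"increments": [[[0.2,0,0,-0.01,0],[0.2,0,0,-0.01,0],[0.2,0,0,-0.01,0]]]}}

```text
time_s: 39.02
tcp_pos: [0.6262, 0.066, -0.0085]
eef_rot: [180.0, -0.0, -81.0]
contact_force: [0.7, -0.1, 0.2]
gripper_width: 0.0525
gripper_force: 0.0
```

{"api": "drive_tool", "payload": {"increments": [[[0.2,0,0,-0.85,0],[0.2,0,0,-0.85,0],[0.2,0,0,-0.85,0],[0.2,0,0,-0.85,0]]]}}

```text
time_s: 39.52
tcp_pos: [0.6259, 0.066, 0.0932]
eef_rot: [180.0, 0.0, -81.0]
contact_force: [-0.6, -0.2, -0.3]
gripper_width: 0.0526
gripper_force: 0.0
```

Run:
```python
from h import *
from plan import plan
s=r.get_state();p=s['tcp_pos'];y=s['eef_rot'][2];print(p,y,s['gripper_width'])
plan((*p,y),[(.436,-.0965,.09,-4.9),(.436,-.0965,-.014,-4.9)])
```

```text
[0.62589182 0.06598163 0.09319595] -80.99451343578198 0.052604409684769635
[0.363, 0.592, 0.009] -0.07  -> [0.5625, 0.0118, 0.0921] -55.8
[0.077, 0.69, 0.009] -0.071  -> [0.4993, -0.0424, 0.091] -30.2
[-0.228, 0.655, 0.009] -0.07  -> [0.436, -0.0965, 0.09] -5.0
[-0.0, 0.0, 0.866] -0.0  -> [0.436, -0.0965, -0.014] -5.0
```

{"api": "drive_tool", "payload": {"increments": [[[0.2,0.363,0.592,0.009,-0.07],[0.2,0.363,0.592,0.009,-0.07],[0.2,0.363,0.592,0.009,-0.07],[0.2,0.363,0.592,0.009,-0.07]]]}}

```text
time_s: 40.02
tcp_pos: [0.5622, 0.0115, 0.0914]
eef_rot: [179.9, 0.0, -55.8]
contact_force: [0.8, -0.4, 0.7]
gripper_width: 0.0527
gripper_force: 0.0
```

{"api": "drive_tool", "payload": {"increments": [[[0.2,0.077,0.69,0.009,-0.071],[0.2,0.077,0.69,0.009,-0.071],[0.2,0.077,0.69,0.009,-0.071],[0.2,0.077,0.69,0.009,-0.071]]]}}

```text
time_s: 40.52
tcp_pos: [0.4996, -0.0424, 0.091]
eef_rot: [180.0, 0.0, -30.3]
contact_force: [0.6, -0.9, -0.5]
gripper_width: 0.0525
gripper_force: 0.0
```

{"api": "drive_tool", "payload": {"increments": [[[0.2,-0.228,0.655,0.009,-0.07],[0.2,-0.228,0.655,0.009,-0.07],[0.2,-0.228,0.655,0.009,-0.07],[0.2,-0.228,0.655,0.009,-0.07],[0.2,-0.228,0.655,0.009,-0.07]]]}}

```text
time_s: 41.15
tcp_pos: [0.4369, -0.0962, 0.0902]
eef_rot: [180.0, 0.0, -5.1]
contact_force: [0.1, 0.0, 0.1]
gripper_width: 0.0524
gripper_force: 0.0
```

{"api": "drive_tool", "payload": {"increments": [[[0.2,0,0,0.7,0],[0.2,0,0,0.7,0],[0.2,0,0,0.76,0],[0.2,0,0,0.76,0]]]}}

```text
time_s: 41.65
tcp_pos: [0.437, -0.0963, -0.0006]
eef_rot: [180.0, 0.0, -5.0]
contact_force: [0.0, -0.2, 0.2]
gripper_width: 0.0528
gripper_force: 0.0
```

{"api": "drive_tool", "payload": {"increments": [[[0.2,0,0,0.05,0],[0.2,0,0,0.1,0],[0.2,0,0,0.1,0]]]}}

```text
time_s: 42.02
tcp_pos: [0.4365, -0.0965, -0.0128]
eef_rot: [180.0, 0.0, -5.0]
contact_force: [-1.7, 0.2, 0.1]
gripper_width: 0.0526
gripper_force: 0.0
```

Run:
```python
from h import *
s=r.get_state();print(s['tcp_pos'],s['eef_rot'],s['contact_force'])
im=cv2.imread('pics/h_top.png').astype(int)  # earlier picture with cover unoccluded check
b=(297,215,338,275);m=(im[b[1]:b[3],b[0]:b[2]].max(2)<110).astype(np.uint8);ys,xs=np.nonzero(m)
print(cv2.minAreaRect(np.array([onz('top',(x+b[0],y+b[1]),.004)[:2]*1000 for x,y in zip(xs,ys)],np.float32)))
```

```text
[ 0.43647589 -0.09651853 -0.01279519] [ 1.79998276e+02  1.19073116e-02 -5.02313671e+00] [-1.69013513  0.1827485   0.09861112]
((438.2611083984375, -95.72677612304688), (54.17030334472656, 150.4203338623047), 84.95790100097656)
```

{"api": "drive_tool", "payload": {"increments": [[[-1,0,0,0,0],[-1,0,0,0,0],[-1,0,0,0,0],[-1,0,0,0,0],[-1,0,0,0,0]]], "squeeze": 25}}

```text
time_s: 42.65
tcp_pos: [0.4367, -0.0965, -0.0126]
eef_rot: [-180.0, -0.0, -5.0]
contact_force: [0.2, -0.3, 1.5]
gripper_width: 0.0118
gripper_force: 25.0
```

{"api": "drive_tool", "payload": {"increments": [[[-1,0,0,0,0],[-1,0,0,0,0]]]}}

```text
time_s: 42.9
tcp_pos: [0.4367, -0.0965, -0.0126]
eef_rot: [-180.0, -0.0, -5.0]
contact_force: [-1.1, 0.2, 0.9]
gripper_width: 0.0118
gripper_force: 25.0
```

{"api": "drive_tool", "payload": {"increments": [[[-1,0,0,-0.75,0],[-1,0,0,-0.75,0],[-1,0,0,-0.75,0],[-1,0,0,-0.75,0]]]}}

```text
time_s: 43.4
tcp_pos: [0.436, -0.0965, 0.0768]
eef_rot: [-180.0, 0.0, -5.0]
contact_force: [-0.4, 0.3, -0.9]
gripper_width: 0.0113
gripper_force: 25.0
```

Run:
```python
from h import *
from plan import plan
s=r.get_state();p=s['tcp_pos'];y=s['eef_rot'][2];print(p,y,s['gripper_width'],s['gripper_force'])
plan((*p,y),[(.6255,.0657,.078,-81),(.6255,.0657,.03,-81)])
```

```text
[ 0.43601411 -0.09649292  0.07679321] -5.031314455099066 0.01132209498873616 24.995752573013306
[0.485, -0.495, -0.003] 0.07  -> [0.4992, -0.0424, 0.0772] -30.2
[0.228, -0.654, -0.004] 0.071  -> [0.5624, 0.0116, 0.0776] -55.8
[-0.077, -0.689, -0.003] 0.07  -> [0.6255, 0.0657, 0.078] -81.0
[0.0, 0.0, 0.4] 0.0  -> [0.6255, 0.0657, 0.03] -81.0
```

{"api": "drive_tool", "payload": {"increments": [[[-1,0.485,-0.495,-0.003,0.07],[-1,0.485,-0.495,-0.003,0.07],[-1,0.485,-0.495,-0.003,0.07],[-1,0.485,-0.495,-0.003,0.07]]]}}

```text
time_s: 43.9
tcp_pos: [0.4989, -0.0424, 0.0761]
eef_rot: [179.9, 0.1, -30.2]
contact_force: [0.1, -0.1, -1.4]
gripper_width: 0.0121
gripper_force: 25.0
```

{"api": "drive_tool", "payload": {"increments": [[[-1,0.228,-0.654,-0.004,0.071],[-1,0.228,-0.654,-0.004,0.071],[-1,0.228,-0.654,-0.004,0.071],[-1,0.228,-0.654,-0.004,0.071]]]}}

```text
time_s: 44.4
tcp_pos: [0.5622, 0.0114, 0.0772]
eef_rot: [179.9, 0.0, -55.7]
contact_force: [-0.4, -0.3, -1.1]
gripper_width: 0.0118
gripper_force: 25.0
```

{"api": "drive_tool", "payload": {"increments": [[[-1,-0.077,-0.689,-0.003,0.07],[-1,-0.077,-0.689,-0.003,0.07],[-1,-0.077,-0.689,-0.003,0.07],[-1,-0.077,-0.689,-0.003,0.07],[-1,-0.077,-0.689,-0.003,0.07]]]}}

```text
time_s: 45.02
tcp_pos: [0.6257, 0.0653, 0.0784]
eef_rot: [180.0, -0.0, -80.8]
contact_force: [0.4, 0.8, 0.0]
gripper_width: 0.0119
gripper_force: 25.0
```

{"api": "drive_tool", "payload": {"increments": [[[-1,0,0,0.38,0],[-1,0,0,0.38,0],[-1,0,0,0.38,0],[-1,0,0,0.38,0]]]}}

```text
time_s: 45.52
tcp_pos: [0.6272, 0.0661, 0.0347]
eef_rot: [-179.9, 0.0, -80.9]
contact_force: [-0.1, -0.3, -0.0]
gripper_width: 0.0116
gripper_force: 25.0
```

{"api": "drive_tool", "payload": {"increments": [[[-1,0,0,0.05,0],[-1,0,0,0.08,0],[-1,0,0,0.08,0]]]}}

```text
time_s: 45.9
tcp_pos: [0.6258, 0.0657, 0.0229]
eef_rot: [180.0, -0.0, -81.0]
contact_force: [0.5, -0.1, -0.1]
gripper_width: 0.0118
gripper_force: 25.0
```

Run:
```python
from h import *
s=r.get_state();print(s['tcp_pos'],s['eef_rot'],s['gripper_width'],s['contact_force'])
```

```text
[0.62580186 0.06571472 0.0229476 ] [ 1.79959446e+02 -8.02359843e-03 -8.09698037e+01] 0.011774505706473563 [ 0.45205975 -0.11442194 -0.10920803]
```

{"api": "drive_tool", "payload": {"increments": [[[-1,0,0,0.03,0],[-1,0,0,0.045,0],[-1,0,0,0.045,0]]]}}

```text
time_s: 46.28
tcp_pos: [0.626, 0.0657, 0.0177]
eef_rot: [180.0, -0.0, -81.0]
contact_force: [-0.7, 0.6, -0.7]
gripper_width: 0.0118
gripper_force: 25.0
```

{"api": "drive_tool", "payload": {"increments": [[[-1,0,0,0.025,0],[-1,0,0,0.025,0],[-1,0,0,0.025,0]]]}}

```text
time_s: 46.65
tcp_pos: [0.6264, 0.0659, 0.0154]
eef_rot: [-180.0, 0.0, -81.0]
contact_force: [-1.7, 0.2, 5.1]
gripper_width: 0.0119
gripper_force: 25.0
```

Cover home. Release, retreat, check.

{"api": "drive_tool", "payload": {"increments": [[[-0.3,0,0,-0.005,0],[-0.3,0,0,-0.005,0],[-0.3,0,0,-0.005,0]]]}}

```text
time_s: 47.02
tcp_pos: [0.626, 0.0658, 0.0153]
eef_rot: [180.0, -0.0, -81.0]
contact_force: [-0.2, 0.0, 0.1]
gripper_width: 0.0301
gripper_force: 0.0
```

{"api": "drive_tool", "payload": {"increments": [[[-0.3,0,0,-1,0],[-0.3,0,0,-1,0],[-0.3,0,0,-1,0],[-0.3,0,0,-1,0]]]}}

```text
time_s: 47.52
tcp_pos: [0.6257, 0.0658, 0.1354]
eef_rot: [-180.0, 0.0, -81.0]
contact_force: [-0.1, 0.8, -1.0]
gripper_width: 0.0303
gripper_force: 0.0
```

{"api": "drive_tool", "payload": {"increments": [[[-0.3,0,1,-0.5,0],[-0.3,0,1,-0.5,0],[-0.3,0,1,-0.5,0],[-0.3,0,1,-0.5,0]]]}}

```text
time_s: 48.02
tcp_pos: [0.5072, 0.047, 0.1951]
eef_rot: [180.0, 0.0, -81.0]
contact_force: [-0.1, 0.1, -0.5]
gripper_width: 0.031
gripper_force: 0.0
```

{"api": "drive_tool", "payload": {"increments": [[[-0.3,-1,0.3,-0.3,0],[-0.3,-1,0.3,-0.3,0],[-0.3,-1,0.3,-0.3,0],[-0.3,-1,0.3,-0.3,0]]]}}

```text
time_s: 48.52
tcp_pos: [0.4533, 0.1604, 0.2302]
eef_rot: [179.9, -0.1, -80.9]
contact_force: [-0.5, -0.3, 0.3]
gripper_width: 0.0305
gripper_force: 0.0
```

{"api": "drive_tool", "payload": {"increments": [[[-0.3,-1,0,0,0],[-0.3,-1,0,0,0],[-0.3,-1,0,0,0],[-0.3,-1,0,0,0]]]}}

```text
time_s: 49.02
tcp_pos: [0.4347, 0.2773, 0.2301]
eef_rot: [179.9, -0.1, -81.0]
contact_force: [-0.4, -0.8, -0.3]
gripper_width: 0.0307
gripper_force: 0.0
```

Run:
```python
from h import *
a=cv2.cvtColor(capture('side'),cv2.COLOR_RGB2BGR)[170:280,270:370]
t=cv2.cvtColor(capture('top'),cv2.COLOR_RGB2BGR)[165:220,235:360]
a=cv2.resize(a,None,fx=4,fy=4,interpolation=cv2.INTER_CUBIC);t=cv2.resize(t,None,fx=3.2,fy=3.2,interpolation=cv2.INTER_CUBIC)
o=np.zeros((a.shape[0],a.shape[1]+t.shape[1],3),np.uint8);o[:,:a.shape[1]]=a;o[:t.shape[0],a.shape[1]:]=t
cv2.imwrite('pics/z.png',o)
```

```text
(no output)
```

View pics/z.png

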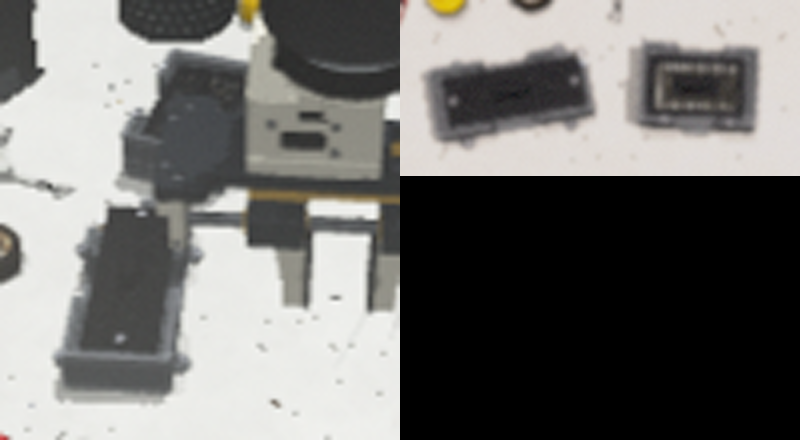

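Top half: the cover lies inside the box recess (515,95) and the grille inside the bin recess (697,85), both framed evenly; the robot is clear of both.

```bash
python3 -c "
from plant import job
print(job.close_job())"
```

```text
the job is handed in; nothing more can be done
None
```

The job is handed in at about 49 s of the 93 s allowed: filter and slotted grille in the dust bin, battery pack (lead at the open corner) and plain cover in the battery box. Each part stopped at the height expected for fully home, and the last picture shows both covers inside their recesses. I haven't seen a verdict.

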